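Fish a trapped drive key out of a guide block with a hooked pick

ROBOT

A 7-joint arm with a two-finger parallel gripper is mounted at the origin on the work surface. World frame = base frame: x ahead of the robot, y to its left, z up, the work surface at z = 0. Lengths are in m, angles in rad, forces in N, time in s.
With the tool pointing down it reaches from about 0.4 to 0.85 m from the base axis. Payload 4.5 kg.
Tool frame: the origin (TCP) lies between the finger pads; the fingertips stand 19 mm ahead of it and the grasp point (between the pads) is the TCP; z points along the fingers, y is the direction in which the jaws open and shut (so a half turn about z gives the same grasp; the last joint's range is limited). The gripper opens to 88 mm and grips with 3 to 60 N. Pads are 18 mm wide; open, the fingers measure 123 mm over their backs; the gripper's body (75 mm by 187 mm) begins 45 mm behind the grasp point.
Start: joints at [-1.285, 0.689, -0.195, 1.565, 0.157, 0.902, -0.215], TCP at [0.156, 0.605, 0.232] pointing down, gripper open.
Joint ranges: [-3.01, 3.01], [-0.46, 2.08], [-1.47, 1.51], [0.13, 2.56], [-1, 4.14], [0.04, 2.09], [-2.66, 2.66]. Speed limits (rad/s): [2.57, 2.57, 3.14, 3.14, 3.14, 3.14, 3.14].

INTERFACE

Orientations are given as a unit quaternion [x, y, z, w].
In Python, from plant import status, snapshot, finish_job, cut_out, tip_of gives the robot as it stands. The module is installed in compiled form; this text tells all that it offers.
- The arm moves only by the tool carry_out, never from a script. Its arguments are lists of equal length, an entry for each row: "linear": the shift along the world's x, y, z in m, a list of three; "roll": the turn about the world's z in rad. A call has 1 to 8 rows; each row is the pose to reach, as a shift and turn from the pose measured when the call began; what a row does not reach only later rows make up. A row lasts 1/12 s, in which the tool goes at most 41.7 mm and 7.16 degrees, less where a joint would pass 70% of its speed; a pose out of reach is approached as far as the arm can. A call with a gripper value outside its range is refused whole. "gripper" is the opening, from 0 (shut) to 1 (fully open), set as the call begins (left out, the last holds). The fingers move at their own pace and stop on an object; "grip_force" is the grip in N (left out, the last holds). Time passes only in rows, so rows that repeat a pose let the fingers close. It gives the time, the measured TCP pose, the force and the opening at its end, in the units of the state.
- status.get_state(): the state, without advancing time (a new reading comes with each control period).
- snapshot(name): name is "side" or "top"; returns a dict with "img" (420x560x3 uint8, red, green, blue), "range_z" (420x560 float32, m along the optical axis (not along the pixel's ray), 0 where there is no reading), "fx", "fy", "cx", "cy" (pixels), "k1" (the pictures are not rectified: a ray, as slopes to the right and down, at radius r is drawn at 1 + k1 r^2 times it, then the intrinsics apply), "world_from_camera" (4x4, takes a point from camera to world coordinates). Camera axes: x right, y down, z forward; pixel columns grow to the right and rows downward; lengths in m; the calibration is good to about 2 mm. A picture is of the moment at which its call begins.
- finish_job(): hands the job in, once; it reports no verdict.
Trained networks look in a picture, given as the dict that the camera call returned (one of the last four; its "shot" number tells which), for a name from the list of things; names that differ only in an ending like _2 or _b are one class to them, and where a whole thing is asked for, a point or a joint stands for the part that bears it (a point fixed in the world has none). Each returns a list of dicts, best first, with "confidence" (0 to 1); they miss things now and then, are a little off and sometimes report something else, mostly with a low value. They report only what shows in the picture. A call takes as long as a camera call. They do not tell look-alikes from the thing itself.
- cut_out(picture, query): "region" (420x560 bool, what is visible of it) and "pixel" ([column, row] in pixels, amid what is visible of it).
- tip_of(picture, query): "pixel" ([column, row] in pixels: a listed point, or the origin of a listed thing).
The state is a dict: "clock": time; "q": joint angles; "qd": joint speeds; "joint_torque": joint torques, N m; "tool_pos": TCP position; "eef_rot": TCP orientation; "contact_force": force on the tool from outside, world axes, zero at the start; "moment": the same for the moment, N m; "opening": opening from 0.0 (shut) to 1.0 (fully open).
Only numpy, scipy, OpenCV 4.12 (cv2) and the standard library are available. Lean on these libraries where they do the work, as an engineer would, in place of code of your own. Each camera call takes 0.05 s, during which the arm holds its last target.

TASK

A flat steel drive key is trapped under the bridge in the narrow slot of the aluminium guide block, held by a spring plunger. Take the hooked pick from its rack, reach in under the bridge with it, catch the key's far end and drag the key gently out until it lies wholly on the block's open tray, clear of the slot; use only the pick on the key, and never press the pick against block or key harder than 20 N. Then set the pick back upright in its rack, let go of it, and leave the other things on the bench where they are.

Things in the scene. Friction and masses are not known exactly. Their poses are not given: they have to be found in the camera images.
- block: Aluminium guide block fixed to the bench. Origin on the bench under the middle of the slot's mouth; x runs into the slot, z up. Base plate 195 x 70 mm from x = -90 to +105; its top, z = 10 mm, is the floor of slot and tray. Slot: y = -7 to +7, mouth at x = 0, blind end at x = 95 mm, open above but for the bridge; walls 28 mm thick, up to z = 48. Tray: x = -90 to 0, 62 mm wide inside a 6 mm high rim.
- bridge (a point): Middle of the underside of the bridge that joins the slot's walls: 47 mm in from the mouth, 26 mm above the slot floor. The bridge is 14 mm long along the slot (x = 40 to 54 mm of the block); its top with a dark strap is 15 mm above this point. Axes as the block's.
- plunger_nose (a point): Nose of the round-nosed spring plunger in the slot's +y wall, 30 mm in from the mouth, 2.5 mm above the slot floor. It presses the key against the -y wall with about 5.5 N, so the key resists dragging with some newtons until its far end has passed the nose. With no key there it stands 3 mm into the slot. Axes as the block's.
- key: Loose flat steel bar 50 x 12 x 5 mm, about 24 g, flat on the slot floor, its x along the slot and inwards. Origin at the centre of its underside. At the start its far end is 5 to 19 mm beyond the bridge's inner edge, with free slot behind it, and its near end is inside the slot.
- key_far_end (a point): Centre of the key's far end face (25 mm along the key's +x from its centre, half-way up its 5 mm): the end to hook.
- key_near_end (a point): Centre of the key's near end face (25 mm along -x), the end nearer the slot's mouth and the tray.
- pick_grip (a point): Centre of the pick's black handle, on the shank's axis: grip here, fingers closing along y. x is the way the hook's foot points, z up. Handle 26 (x) x 18 (y) x 55 mm (z = -26 to +29); collar under it 30 x 36 x 4 mm, underside at z = -30. Below it a 6 mm square steel shank, clamped at a depth that differs each time: the hook's lower end is at z = -85 to -101 mm.
- pick: The whole hooked pick, about 90 g. Origin on the shank's axis at the underside of the collar, axes as pick_grip. Hook: from the shank's foot a level 6 mm square bar runs to x = +51 mm; its end is turned down 7 mm as a tip 6 x 6 mm (x = +45 to +51), whose face at x = +45, looking back to the shank, catches the key. The top of the level bar is 13 mm above the tip's lower end.
- rack_seat (a point): Seat of the fixed dark steel rack, 90 mm above the bench: the pick's collar rests on two prongs (8 mm thick, 13 mm wide, 14 mm gap), shank in the gap. x runs along the gap to its open end, 30 mm away; the upright is 30 mm away on -x. The pick stands with its foot along +x; it lifts straight up, foot passing through the gap, and goes back the same way.
- socket: Bystander: steel socket, a ring 34 mm across and 38 mm high, standing. Origin at the centre of its underside.
- wrench: Bystander: open-ended wrench lying on the bench. Origin under its middle.
- can: Bystander: can 66 mm across and 120 mm high with a blue label. Origin at the centre of its underside.
There are look-alikes about, which are no part of the job. What is shaped like the pick but red or turquoise is not meant.

How it is judged:
By the outcome, as a careful person would: the job done as asked, in the order asked, and still so for the second after the job is handed in, with the robot touching nothing.
It also fails if it takes over 58 s, if anything falls off the work surface, if the arm or the gripper's body presses on something with over 40 N, if the wrist force passes 120 N, or if a joint passes its speed limit or range.

## Working session

There is one attempt and no reset: what is moved stays moved. The work goes in short steps, Python scripts to look and compute and a tool call to move; the robot and the scene stay as the last step left them, time stands still between calls to the robot, and variables do not carry over. Pictures are saved under pics/ and viewed, and the job is handed in when it is done.

Besides the shell and the picture viewer there is one more tool, called after "Call:" as name(argument=value, ...), one argument or row to a line, values as JSON. carry_out: Moves the arm, as the interface text tells. Its arguments: {"type":"object","properties":{"linear":{"type":"array"},"roll":{"type":"array"},"gripper":{"type":"number"},"grip_force":{"type":"number"}},"required":["linear","roll"]}

```bash
mkdir -p pics; cat > h.py <<'E'
import numpy as np, cv2
from plant import status, snapshot, finish_job, cut_out, tip_of
def ray(p,px):
    d=np.array([(px[0]-p['cx'])/p['fx'],(px[1]-p['cy'])/p['fy']]); u=d.copy()
    for _ in range(20): u=d/(1+p['k1']*(u@u))
    return np.array([u[0],u[1],1.])
def at_z(p,px,z):
    T=np.array(p['world_from_camera']); r=T[:3,:3]@ray(p,px); o=T[:3,3]
    return o+r*(z-o[2])/r[2]
def at_d(p,px,d=None):
    if d is None: d=p['range_z'][int(round(px[1])),int(round(px[0]))]
    T=np.array(p['world_from_camera']); return T[:3,:3]@(ray(p,px)*d)+T[:3,3]
def cloud(p):
    v,u=np.mgrid[0:420,0:560]; d=np.stack([(u-p['cx'])/p['fx'],(v-p['cy'])/p['fy']],-1); s=d.copy()
    for _ in range(20): s=d/(1+p['k1']*(s**2).sum(-1,keepdims=True))
    z=p['range_z']; c=np.dstack([s,np.ones_like(z)])*z[...,None]
    T=np.array(p['world_from_camera']); return c@T[:3,:3].T+T[:3,3]
def proj(p,X):
    T=np.linalg.inv(np.array(p['world_from_camera'])); c=T[:3,:3]@np.asarray(X)+T[:3,3]; s=c[:2]/c[2]; s=s*(1+p['k1']*(s@s))
    return np.array([s[0]*p['fx']+p['cx'],s[1]*p['fy']+p['cy']])
def save(p,n,box=None,sc=1):
    im=cv2.cvtColor(p['img'],cv2.COLOR_RGB2BGR)
    if box: im=im[box[1]:box[3],box[0]:box[2]]
    if sc!=1: im=cv2.resize(im,None,fx=sc,fy=sc,interpolation=cv2.INTER_CUBIC)
    cv2.imwrite('pics/'+n,im)
E
python3 - <<'E'
from h import *
np.set_printoptions(precision=4,suppress=True)
for n in('top','side'):
    p=snapshot(n); save(p,n+'1.png'); print(n,p['fx'],p['cx'],p['cy'],p['k1'],np.array(p['world_from_camera'])[:3,3],np.array(p['world_from_camera'])[:3,2])
    for q in 'block bridge plunger_nose key key_far_end key_near_end pick_grip pick rack_seat socket wrench can'.split():
        for r in tip_of(p,q)[:4]:
            print(q,np.round(r['pixel'],1),round(r['confidence'],2),at_d(p,r['pixel']))
print(status.get_state())
E
```

```text
top 430.83903329130294 278.14392478330655 208.69484884699375 -0.0028274993847000733 [0.4739 0.0455 1.1411] [ 0.0952 -0.0073 -0.9954]
block [359.6 225.9] 0.56 [ 0.5362 -0.1773  0.0087]
block [360.8 212.8] 0.48 [ 0.568  -0.1744  0.0425]
bridge [368.3 205.2] 0.87 [ 0.5876 -0.1942  0.042 ]
bridge [360.7 212.4] 0.41 [ 0.5689 -0.1739  0.0439]
key [367.  204.5] 0.5 [ 0.5885 -0.1891  0.0505]
key_far_end [365.4 197.3] 0.44 [ 0.6076 -0.1865  0.0456]
key_near_end [350.8 136. ] 0.64 [ 0.7796 -0.1597  0.0028]
key_near_end [361.1 215.1] 0.42 [ 0.5617 -0.1742  0.0466]
pick_grip [314.5 284.1] 0.8 [ 0.3865 -0.0552  0.0266]
pick_grip [219.6 298.2] 0.73 [0.3513 0.1875 0.022 ]
pick_grip [178.6 209.4] 0.69 [0.5797 0.2969 0.0204]
pick_grip [247.8 218.3] 0.63 [0.5467 0.1083 0.1475]
pick [216.4 288.7] 0.73 [0.3758 0.1952 0.0275]
pick [180.8 218.2] 0.72 [0.5563 0.2896 0.0257]
pick [302.3 279.5] 0.63 [ 0.398  -0.0243  0.0228]
pick [249.7 221.8] 0.6 [0.5422 0.1072 0.0917]
rack_seat [246.  215.9] 0.86 [0.5522 0.1124 0.1491]
rack_seat [368. 206.] 0.34 [ 0.5875 -0.1976  0.0226]
wrench [351.7 136.4] 0.76 [ 0.7769 
[... 861 characters left out ...]
ocket [219.1 221.1] 0.64 [ 0.7418 -0.0166  0.011 ]
socket [323.7 206.1] 0.35 [ 0.5517 -0.1683  0.015 ]
wrench [235.  185.6] 0.92 [ 0.7831 -0.168   0.013 ]
can [163.  286.5] 0.69 [0.7113 0.2314 0.0329]
{'clock': 1.3, 'q': array([-1.2852,  0.6891, -0.1946,  1.5653,  0.1573,  0.9025, -0.2151]), 'qd': array([ 0.0001,  0.0004, -0.0005,  0.0008, -0.0001, -0.0015,  0.0003]), 'joint_torque': array([ -0.    , -52.7488,  -1.267 , -15.3749,  -0.0519,  -0.001 ,
         0.    ]), 'tool_pos': array([0.1557, 0.6053, 0.2322]), 'eef_rot': array([ 0.1256,  0.9921,  0.0001, -0.    ]), 'contact_force': array([-0.0368,  0.2876, -0.4636]), 'moment': array([0.0234, 0.0046, 0.0199]), 'opening': 0.9978061819535353}
```

```bash
ls pics
```

```text
side1.png
top1.png
```

View pics/top1.png

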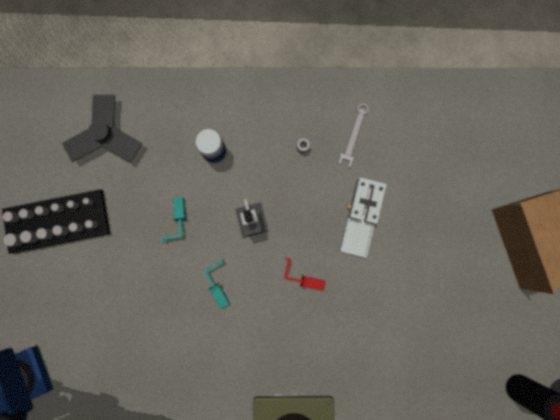

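View pics/side1.png

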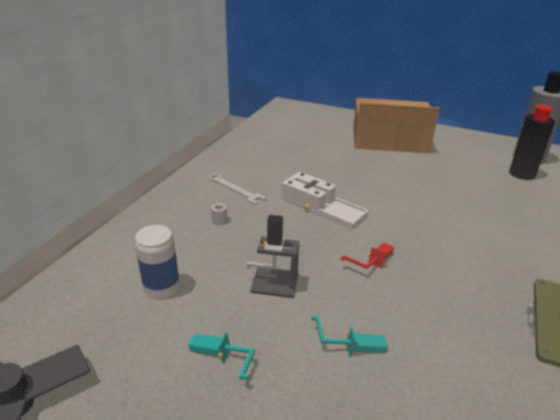

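The top view shows the pick in its rack at about (248,216), and the block at (365,215) with its tray towards the robot. The red and turquoise picks are look-alikes. I'll zoom in for detail.

```bash
python3 - <<'E'
from h import *
p=snapshot('top'); 
save(p,'a1.png',(330,165,400,265),6); save(p,'a2.png',(220,185,280,245),8)
np.savez('top.npz',**p)
p=snapshot('side'); save(p,'a3.png',(265,160,375,235),7); save(p,'a4.png',(235,205,310,300),6)
np.savez('side.npz',**p)
E
```

```text
(no output)
```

View pics/a1.png

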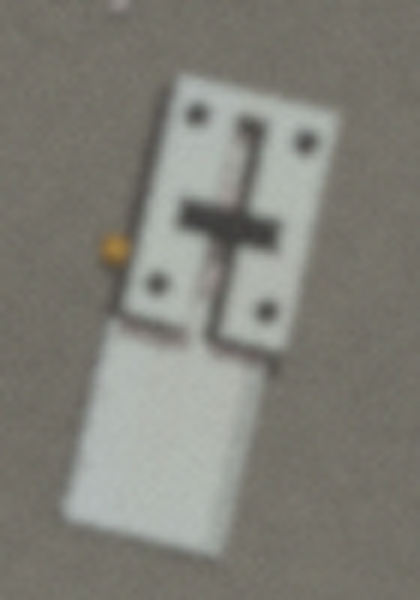

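View pics/a2.png

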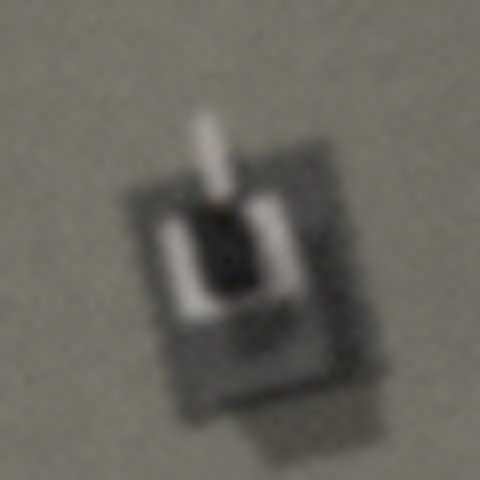

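View pics/a3.png

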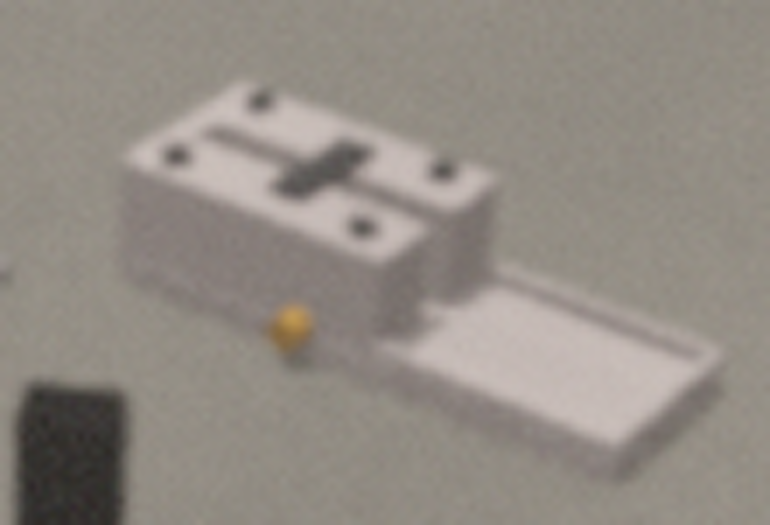

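View pics/a4.png

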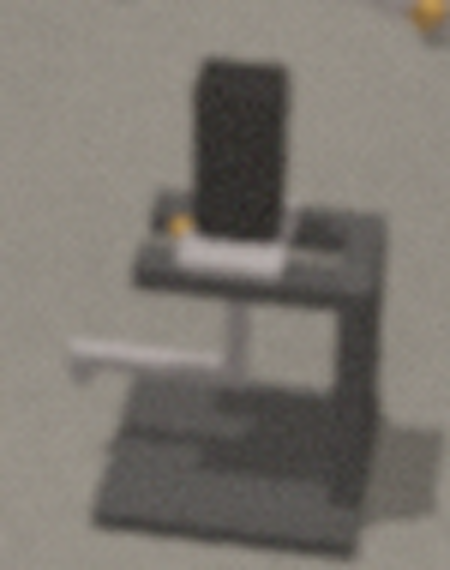

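```bash
cat > fit.py <<'E'
from h import *
from scipy.optimize import least_squares
np.set_printoptions(precision=4,suppress=True)
top=dict(np.load('top.npz')); side=dict(np.load('side.npz'))
def un(c,o,s): return [( c[0]+.5)/s-.5+o[0],(c[1]+.5)/s-.5+o[1]]
T=[((178,75),(105,35,48)),((338,113),(105,-35,48)),((128,315),(0,35,48)),((283,350),(0,-35,48)),((65,518),(-90,35,16)),((220,555),(-90,-35,16)),((229,227),(47,0,51))]
S=[((125,158),(105,35,48)),((243,82),(105,-35,48)),((495,180),(0,-35,48)),((383,262),(0,35,48)),((612,448),(-90,35,16)),((720,352),(-90,-35,16)),((322,168),(47,0,51))]
T=[(top,un(c,(330,165),6),np.array(m)/1000) for c,m in T]; S=[(side,un(c,(265,160),7),np.array(m)/1000) for c,m in S]
def X(q,m): c,s=np.cos(q[2]),np.sin(q[2]); return np.array([q[0]+c*m[0]-s*m[1],q[1]+s*m[0]+c*m[1],m[2]])
for n,L in(('top',T),('side',S),('both',T+S)):
    f=lambda q:np.concatenate([proj(p,X(q,m))-u for p,u,m in L])
    r=least_squares(f,[.545,-.18,-.25]); print(n,r.x); print(r.fun.reshape(-1,2).round(1).tolist())
E
python3 fit.py; python3 - <<'E'
from h import *
for n in('top','side'):
    p=dict(np.load(f'{n}.npz')); C=cloud(p); 
    m=(C[...,0]>.4)&(C[...,0]<.5)&(C[...,1]>.05)&(C[...,1]<.1); z=C[m][:,2]; print(n,z.mean(),z.std(), np.percentile(z,[5,50,95]))
    for q in('pick','block'):
        for r in cut_out(p,q) if False else []: pass
E
```

```text
top [ 0.5493 -0.1801 -0.2436]
[[0.1, -0.0], [-0.0, 0.1], [-0.7, -0.5], [0.2, 0.3], [-0.0, 0.1], [0.3, 0.4], [0.1, -0.5]]
side [ 0.5503 -0.183  -0.256 ]
[[-0.5, 0.1], [0.1, 0.3], [0.3, -0.1], [-0.4, -0.0], [0.0, -0.3], [0.4, 0.2], [0.1, -0.2]]
both [ 0.5496 -0.1808 -0.2482]
[[0.5, -0.1], [0.4, 0.1], [-0.4, -0.6], [0.5, 0.2], [0.1, -0.1], [0.4, 0.4], [0.5, -0.5], [-0.7, 0.7], [-0.2, 0.9], [0.2, 0.4], [-0.4, 0.6], [0.4, 0.2], [0.5, 0.6], [-0.0, 0.3]]
top -0.00033386056899999936 0.002203230831353515 [-0.00387562 -0.00031181  0.00317666]
side 0.0017035702299763819 0.0009948675100836073 [0.00014869 0.00171213 0.00333086]
```

```bash
cat > fitp.py <<'E'
from fit import *
print('--pick')
# points rel. grip frame mm; 'h' flagged by 4th
T=[((163,222),(15,18,-26,0)),((185,318),(-15,18,-26,0)),((275,197),(15,-18,-26,0)),((300,287),(-15,-18,-26,0)),((205,113),(51,0,13,1))]
S=[((200,64),(13,9,29,0)),((287,68),(-13,9,29,0)),((178,265),(15,18,-30,0)),((283,274),(-15,18,-30,0)),((70,347),(51,3,12,1)),((82,380),(48,3,0,1)),((225,372),(3,3,7,1))]
T=[(top,un(c,(220,185),8),np.array(m)/1000) for c,m in T]; S=[(side,un(c,(235,205),6),np.array(m)/1000) for c,m in S]
def XP(q,m,z0=.12):
    z=z0+m[2]+(q[3] if m[3]>0 else 0); a=X(q,m[:3]); a[2]=z; return a
for n,L in(('top',T),('side',S),('both',T+S)):
    f=lambda q:np.concatenate([proj(p,XP(q,m))-u for p,u,m in L])
    r=least_squares(f,[.547,.113,.2,-.09]); print(n,r.x); print(r.fun.reshape(-1,2).round(1).tolist())
E
python3 fitp.py
```

```text
top [ 0.5493 -0.1801 -0.2436]
[[0.1, -0.0], [-0.0, 0.1], [-0.7, -0.5], [0.2, 0.3], [-0.0, 0.1], [0.3, 0.4], [0.1, -0.5]]
side [ 0.5503 -0.183  -0.256 ]
[[-0.5, 0.1], [0.1, 0.3], [0.3, -0.1], [-0.4, -0.0], [0.0, -0.3], [0.4, 0.2], [0.1, -0.2]]
both [ 0.5496 -0.1808 -0.2482]
[[0.5, -0.1], [0.4, 0.1], [-0.4, -0.6], [0.5, 0.2], [0.1, -0.1], [0.4, 0.4], [0.5, -0.5], [-0.7, 0.7], [-0.2, 0.9], [0.2, 0.4], [-0.4, 0.6], [0.4, 0.2], [0.5, 0.6], [-0.0, 0.3]]
--pick
top [ 0.5549  0.1102  0.2368 -0.0893]
[[-0.1, 0.0], [-0.0, -0.1], [0.3, -0.3], [-0.0, 0.3], [-0.1, 0.1]]
side [ 0.5575  0.1     0.314  -0.0915]
[[-1.0, 1.3], [-0.3, 1.7], [0.7, -1.3], [0.3, -1.5], [0.2, 0.1], [-0.1, -0.2], [0.2, 0.1]]
both [ 0.5552  0.1059  0.292  -0.0869]
[[1.4, 0.4], [2.2, 0.1], [1.6, -0.8], [2.0, -0.3], [0.4, 0.2], [-1.3, 3.3], [-0.5, 3.9], [0.3, 0.8], [-0.1, 0.8], [-0.1, -0.1], [-0.4, -0.3], [0.1, 0.3]]
```

```bash
sed -i 's/(13,9,29,0)/(13,-9,29,0)/; s/(-13,9,29,0)/(-13,-9,29,0)/' fitp.py; python3 fitp.py | sed -n '/pick/,$p'
```

```text
--pick
top [ 0.5549  0.1102  0.2368 -0.0893]
[[-0.1, 0.0], [-0.0, -0.1], [0.3, -0.3], [-0.0, 0.3], [-0.1, 0.1]]
side [ 0.5546  0.1076  0.3017 -0.0852]
[[-0.0, -1.9], [0.6, -1.4], [0.3, 1.4], [-0.0, 1.4], [-0.3, 0.0], [-0.5, -0.2], [0.0, 0.3]]
both [ 0.5544  0.1088  0.2687 -0.0851]
[[0.3, 0.5], [0.8, 0.4], [0.6, -0.3], [0.7, 0.3], [-0.3, 0.3], [0.0, -1.6], [0.6, -0.8], [-0.2, 1.7], [-0.6, 2.0], [-0.4, -0.2], [-0.6, -0.4], [-0.2, 0.6]]
```

Call:
carry_out(
  linear=[
    [0.399,-0.496,0],
    [0.399,-0.496,0],
    [0.399,-0.496,0],
    [0.399,-0.496,0],
    [0.399,-0.496,0],
    [0.399,-0.496,0],
    [0.399,-0.496,0],
    [0.399,-0.496,0],
  ],
  roll=[0.49,0.49,0.49,0.49,0.49,0.49,0.49,0.49],
  gripper=1.0,
)

```text
clock: 2.07
tool_pos: [0.3658, 0.3439, 0.2324]
eef_rot: [-0.119, 0.993, 0.0, 0.0]
contact_force: [1.0, -0.1, 0.5]
opening: 0.998
```

Call:
carry_out(
  linear=[
    [0.189,-0.2345,0],
    [0.189,-0.2345,0],
    [0.189,-0.2345,0],
    [0.189,-0.2345,0],
    [0.189,-0.2345,0],
    [0.189,-0.2345,0],
    [0.189,-0.2345,0],
    [0.189,-0.2345,0],
  ],
  roll=[0,0,0,0,0,0,0,0],
)

```text
clock: 2.73
tool_pos: [0.559, 0.1013, 0.2321]
eef_rot: [-0.114, 0.994, -0.002, 0.001]
contact_force: [-0.3, -0.9, -0.1]
opening: 1.0
```

```bash
python3 - <<'E'
from h import *
p=snapshot('side'); save(p,'b1.png'); print(status.get_state()['tool_pos'],status.get_state()['contact_force'])
E
```

```text
[0.55868432 0.10199126 0.23189807] [ 0.62195621 -1.50269051 -0.86949059]
```

View pics/b1.png

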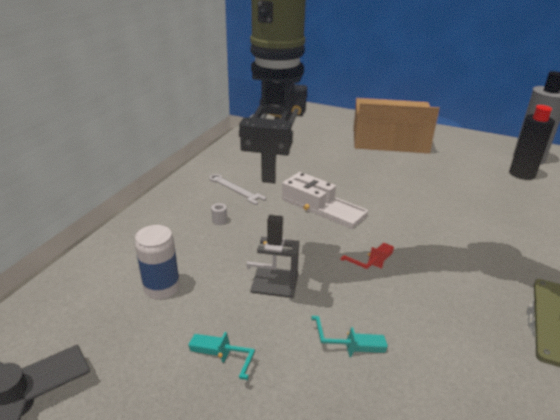

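The gripper (268,165) hangs above the pick handle (275,230).

Call:
carry_out(
  linear=[
    [-0.003,0.0065,0],
    [-0.0035,0.0075,-0.02],
    [-0.0035,0.0075,-0.05],
    [-0.0035,0.0075,-0.08],
    [-0.0035,0.0075,-0.1],
    [-0.0035,0.0075,-0.11],
    [-0.0035,0.0075,-0.111],
    [-0.0035,0.0075,-0.111],
  ],
  roll=[0.01,0,0,0,0,0,0,0],
)

```text
clock: 3.45
tool_pos: [0.5547, 0.1111, 0.1212]
eef_rot: [-0.115, 0.993, -0.001, 0.001]
contact_force: [0.9, 0.2, -0.1]
opening: 0.998
```

```bash
python3 - <<'E'
from h import *
np.set_printoptions(precision=4,suppress=True)
p=snapshot('side'); save(p,'c1.png',(215,140,325,300),4); 
p=snapshot('top'); save(p,'c2.png',(215,170,295,250),7); s=status.get_state();print(s['tool_pos'],s['eef_rot'],s['contact_force'])
E
```

```text
[0.5559 0.1106 0.1223] [-0.114   0.9935 -0.0015  0.0024] [0.2179 0.4408 0.0875]
```

View pics/c1.png

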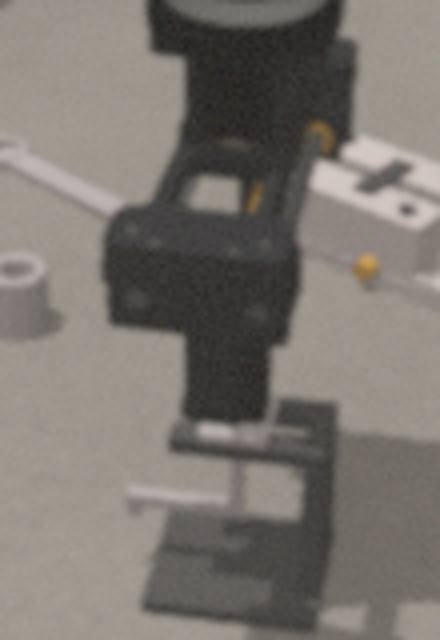

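View pics/c2.png

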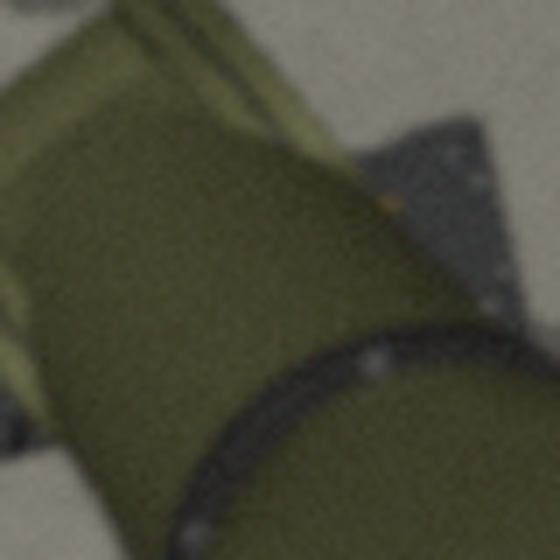

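```bash
python3 - <<'E'
from h import *
np.set_printoptions(precision=1,suppress=True)
p=dict(np.load('side.npz'))
g=np.array([.555,.1105,.122]); a=.24
x=np.array([np.cos(a),np.sin(a),0]); y=np.array([-np.sin(a),np.cos(a),0])
for dx in(-.009,0,.009):
  for dy in(0,.044,.0615):
    for dz in(0,.02): print(dx,dy,dz,(proj(p,g+dx*x+dy*y+[0,0,dz])-[215,140]+.5)*4-.5)
E
```

```text
-0.009 0 0 [256.9 366.7]
-0.009 0 0.02 [257.8 328.1]
-0.009 0.044 0 [238.5 427.3]
-0.009 0.044 0.02 [239.2 387.8]
-0.009 0.0615 0 [230.8 453. ]
-0.009 0.0615 0.02 [231.4 413.1]
0 0 0 [236.3 364.3]
0 0 0.02 [236.9 325.8]
0 0.044 0 [217.  424.7]
0 0.044 0.02 [217.4 385.2]
0 0.0615 0 [208.8 450.3]
0 0.0615 0.02 [209.1 410.4]
0.009 0 0 [215.7 361.9]
0.009 0 0.02 [216.1 323.4]
0.009 0.044 0 [195.5 422.1]
0.009 0.044 0.02 [195.6 382.6]
0.009 0.0615 0 [187.  447.6]
0.009 0.0615 0.02 [186.9 407.7]
```

```bash
python3 - <<'E'
from h import *
np.set_printoptions(precision=3,suppress=True)
p=snapshot('side'); save(p,'d1.png',(245,190,305,275),9)
C=cloud(p)
for v in range(200,260,5): print(v,[tuple(C[v,u].round(3)) for u in(262,266,270,274,278,281)])
E
```

```text
200 [(np.float64(0.535), np.float64(0.199), np.float64(0.238)), (np.float64(0.53), np.float64(0.198), np.float64(0.238)), (np.float64(0.525), np.float64(0.193), np.float64(0.237)), (np.float64(0.521), np.float64(0.188), np.float64(0.235)), (np.float64(0.515), np.float64(0.19), np.float64(0.238)), (np.float64(0.511), np.float64(0.186), np.float64(0.237))]
205 [(np.float64(0.535), np.float64(0.2), np.float64(0.23)), (np.float64(0.529), np.float64(0.199), np.float64(0.231)), (np.float64(0.523), np.float64(0.198), np.float64(0.232)), (np.float64(0.516), np.float64(0.199), np.float64(0.234)), (np.float64(0.511), np.float64(0.197), np.float64(0.235)), (np.float64(0.508), np.float64(0.194), np.float64(0.234))]
210 [(np.float64(0.535), np.float64(0.2), np.float64(0.222)), (np.float64(0.529), np.float64(0.199), np.float64(0.223)), (np.float64(0.524), np.float64(0.197), np.float64(0.223)), (np.float64(0.518), np.float64(0.196), np.float64(0.224)), (np.float64(0.514), np.float64(0.191), np.float64(0.222)), (np.float64(0.508), np.float64(0.194), np.float64(0.225))]
215 [(np.float64(0.538), np.fl
[... 2474 characters left out ...]
t64(0.567), np.float64(0.132), np.float64(0.091)), (np.float64(0.561), np.float64(0.129), np.float64(0.091)), (np.float64(0.554), np.float64(0.127), np.float64(0.092)), (np.float64(0.547), np.float64(0.126), np.float64(0.093)), (np.float64(0.54), np.float64(0.124), np.float64(0.094)), (np.float64(0.535), np.float64(0.124), np.float64(0.096))]
255 [(np.float64(0.61), np.float64(0.042), np.float64(0.002)), (np.float64(0.603), np.float64(0.038), np.float64(0.002)), (np.float64(0.594), np.float64(0.037), np.float64(0.004)), (np.float64(0.553), np.float64(0.111), np.float64(0.07)), (np.float64(0.54), np.float64(0.125), np.float64(0.085)), (np.float64(0.534), np.float64(0.124), np.float64(0.086))]
```

View pics/d1.png

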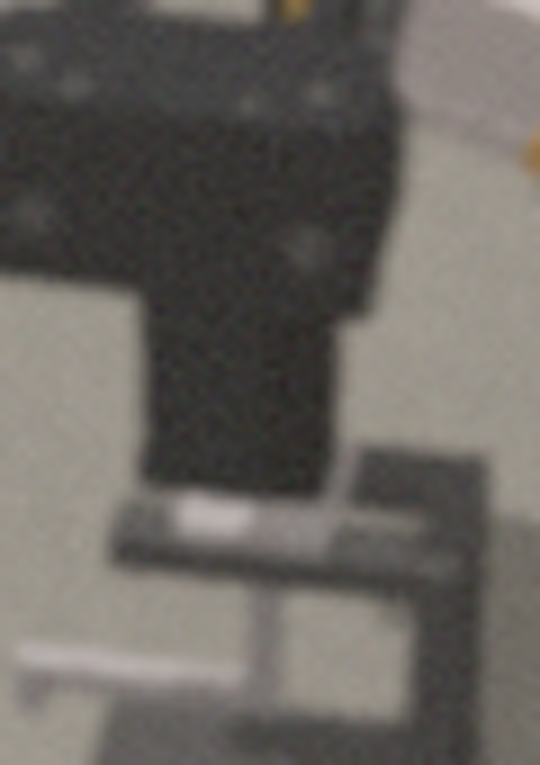

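The one visible finger (268,232) is beside the handle on its +y side, and its tip is higher than expected, perhaps because the jaws swing on an arc. I'll close gently and watch.

Call:
carry_out(
  linear=[
    [0,0,0],
    [0,0,0],
    [0,0,0],
    [0,0,0],
    [0,0,0],
    [0,0,0],
  ],
  roll=[0,0,0,0,0,0],
  gripper=0.3,
  grip_force=20,
)

```text
clock: 4.1
tool_pos: [0.556, 0.1102, 0.1224]
eef_rot: [-0.114, 0.994, -0.002, 0.003]
contact_force: [-0.3, -1.1, -0.2]
opening: 0.569
```

```bash
python3 - <<'E'
from h import *
np.set_printoptions(precision=3,suppress=True)
p=snapshot('side'); save(p,'d2.png',(235,190,315,275),7)
s=status.get_state();print(s['tool_pos'],s['contact_force'],s['opening'])
E
```

```text
[0.556 0.11  0.122] [-0.101  0.785  0.02 ] 0.5270495664005151
```

View pics/d2.png

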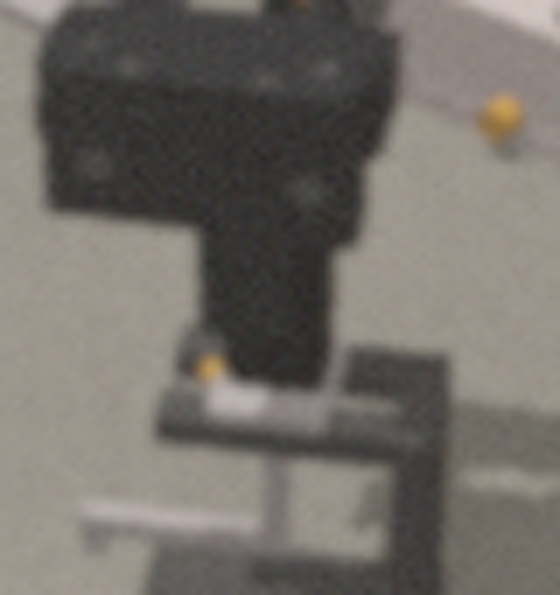

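Call:
carry_out(
  linear=[
    [0,0,0],
    [0,0,0],
    [0,0,0],
    [0,0,0],
    [0,0,0],
    [0,0,0],
    [0,0,0],
  ],
  roll=[0,0,0,0,0,0,0],
  gripper=0.0,
  grip_force=55,
)

```text
clock: 4.73
tool_pos: [0.556, 0.1102, 0.1223]
eef_rot: [-0.114, 0.994, -0.002, 0.002]
contact_force: [0.1, 1.0, -0.9]
opening: 0.199
```

```bash
python3 - <<'E'
from h import *
np.set_printoptions(precision=4,suppress=True)
p=snapshot('side'); save(p,'d3.png',(235,190,315,275),7)
s=status.get_state();print(s['tool_pos'],s['contact_force'],s['moment'],s['opening'])
E
```

```text
[0.556  0.1103 0.1223] [ 0.0391 -0.1997 -0.0263] [ 0.0917  0.0051 -0.0162] 0.19752184011610183
```

View pics/d3.png

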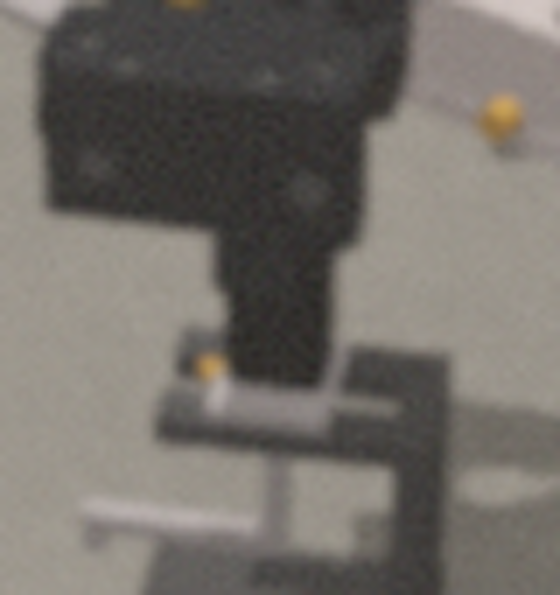

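Call:
carry_out(
  linear=[
    [0,0,0.01],
    [0,0,0.03],
    [0,0,0.05],
    [0,0,0.075],
    [0,0,0.1],
    [0,0,0.115],
    [0,0,0.12],
    [0,0,0.12],
  ],
  roll=[0,0,0,0,0,0,0,0],
)

```text
clock: 5.45
tool_pos: [0.5566, 0.1104, 0.2439]
eef_rot: [-0.114, 0.994, -0.001, 0.004]
contact_force: [0.3, 0.1, -1.6]
opening: 0.2
```

```bash
python3 - <<'E'
from h import *
np.set_printoptions(precision=4,suppress=True)
p=snapshot('side'); save(p,'e1.png',(205,110,345,300),4); np.savez('e1.npz',**p)
s=status.get_state();print(s['tool_pos'],s['eef_rot'],s['contact_force'],s['moment'],s['opening'])
p=snapshot('top'); save(p,'e2.png',(200,150,300,250),6); np.savez('e2.npz',**p)
E
```

```text
[0.5558 0.1101 0.2426] [-0.1136  0.9935 -0.0016  0.0027] [ 0.3961  0.0975 -2.1444] [ 0.0277  0.0318 -0.0502] 0.198779337657133
```

View pics/e1.png

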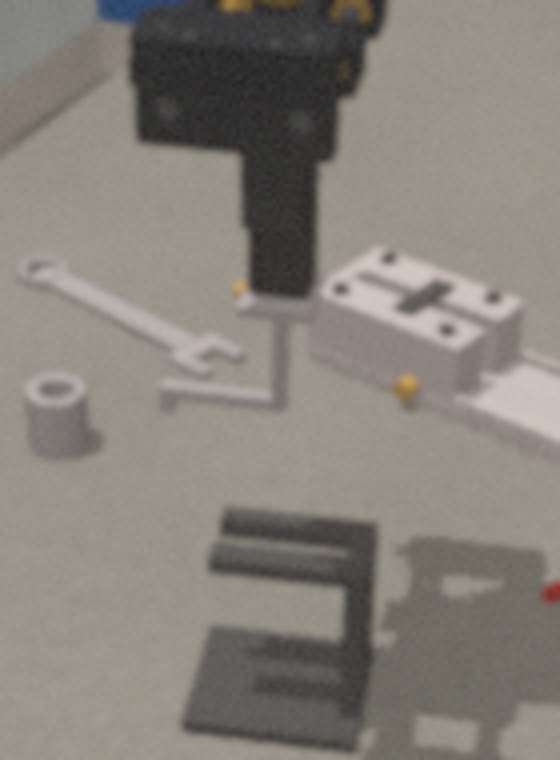

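View pics/e2.png

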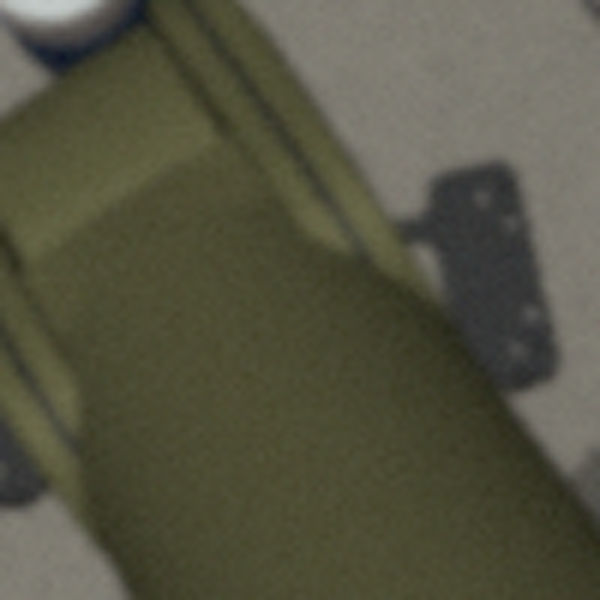

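The pick came out of the rack upright in the jaws. In the crop the tip end is at about (168,410) and the shank foot at (282,408). I'll measure the hook depth now.

```bash
cat > f2.py <<'E'
from h import *
from scipy.optimize import least_squares
np.set_printoptions(precision=4,suppress=True)
p=dict(np.load('e1.npz'))
un=lambda c:np.array([(c[0]+.5)/4-.5+205,(c[1]+.5)/4-.5+110])
# refine: measure vertical profiles
im=cv2.cvtColor(p['img'],cv2.COLOR_RGB2GRAY)
big=cv2.resize(im[180:220,240:285],None,fx=16,fy=16,interpolation=cv2.INTER_CUBIC); cv2.imwrite('pics/e3.png',big)
q=[.556,.1103,.228]; c,s=np.cos(q[2]),np.sin(q[2])
def X(m,z): return np.array([q[0]+c*m[0]-s*m[1],q[1]+s*m[0]+c*m[1],z])
for h in(-.085,-.089,-.093,-.097,-.101):
    z=.2403+h
    print(h,[((proj(p,X(m,z+dz))-[240,180]+.5)*16-.5).round(0).tolist() for m,dz in(((.048,.003),0),((.051,.003),.013),((.0,.003),.007),((.025,.003),.007))])
print('collar',[((proj(p,X(m,.2103))-[240,180]+.5)*16-.5).round(0).tolist() for m in((.015,.018),(-.015,.018))])
E
python3 f2.py
```

```text
-0.085 [[93.0, 519.0], [63.0, 412.0], [538.0, 516.0], [305.0, 488.0]]
-0.089 [[94.0, 551.0], [64.0, 444.0], [538.0, 548.0], [305.0, 520.0]]
-0.093 [[94.0, 582.0], [64.0, 476.0], [537.0, 580.0], [305.0, 552.0]]
-0.097 [[95.0, 614.0], [65.0, 508.0], [537.0, 612.0], [305.0, 584.0]]
-0.101 [[96.0, 645.0], [66.0, 540.0], [536.0, 643.0], [305.0, 615.0]]
collar [[368.0, 173.0], [664.0, 205.0]]
```

View pics/e3.png

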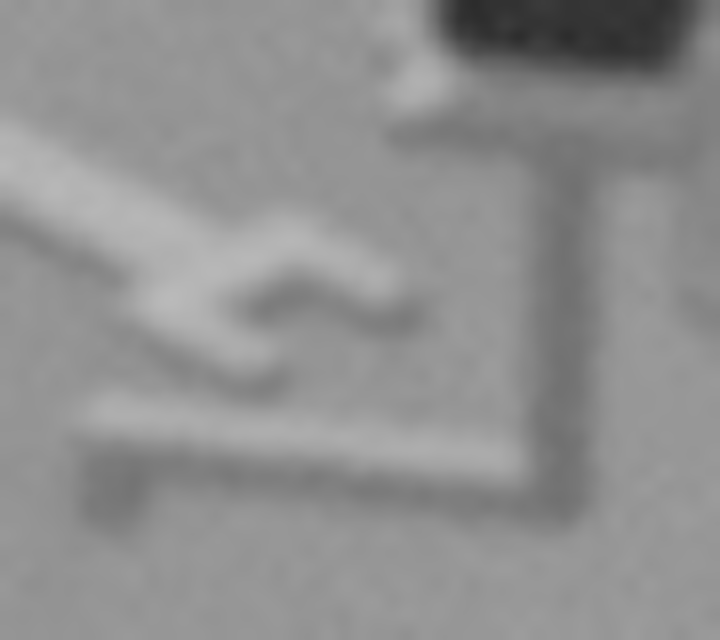

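Call:
carry_out(
  linear=[
    [-0.01,-0.03,0],
    [-0.02,-0.07,0],
    [-0.03,-0.11,0],
    [-0.04,-0.15,0],
    [-0.05,-0.19,0],
    [-0.055,-0.23,0],
    [-0.06,-0.26,0],
    [-0.065,-0.276,0],
  ],
  roll=[-0.05,-0.12,-0.2,-0.28,-0.36,-0.42,-0.476,-0.476],
)

```text
clock: 6.22
tool_pos: [0.4882, -0.1712, 0.2402]
eef_rot: [0.128, 0.992, -0.003, -0.0]
contact_force: [-0.4, 0.2, -1.5]
opening: 0.198
```

Call:
carry_out(
  linear=[
    [0,0,-0.02],
    [0,0,-0.05],
    [0,0,-0.08],
    [0,0,-0.1],
    [0,0,-0.11],
    [0,0,-0.115],
  ],
  roll=[0,0,0,0,0,0],
)

```text
clock: 6.72
tool_pos: [0.4866, -0.1707, 0.1229]
eef_rot: [0.128, 0.992, -0.003, -0.003]
contact_force: [-0.5, 0.2, -0.7]
opening: 0.197
```

```bash
python3 - <<'E'
from h import *
np.set_printoptions(precision=4,suppress=True)
p=snapshot('side'); save(p,'g1.png',(255,110,385,240),6); np.savez('g1.npz',**p)
s=status.get_state();print(s['tool_pos'],s['eef_rot'],s['contact_force'],s['moment'],s['opening'])
p=snapshot('top'); save(p,'g2.png',(320,155,420,275),5); np.savez('g2.npz',**p)
E
```

```text
[ 0.4871 -0.1707  0.1233] [ 0.1277  0.9918 -0.0031 -0.0021] [ 0.1119  0.9199 -1.3379] [ 0.0071 -0.0269  0.0136] 0.19630481899979485
```

View pics/g1.png

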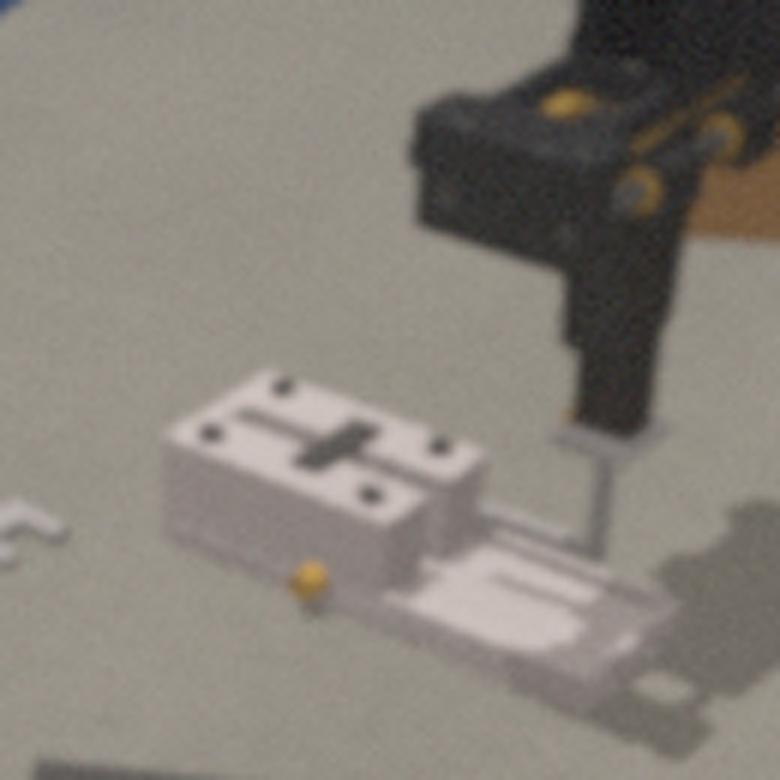

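View pics/g2.png

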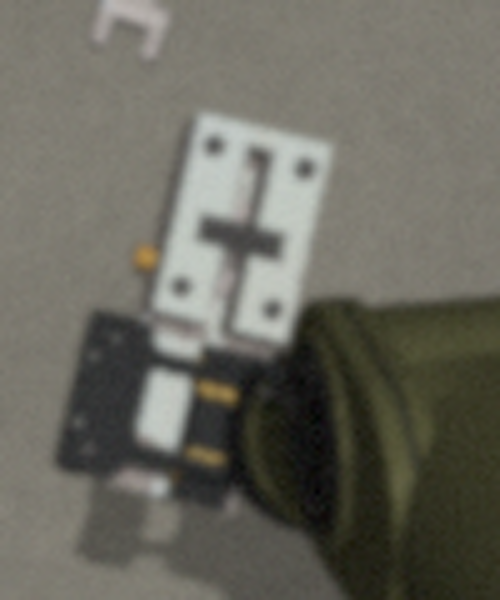

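Call:
carry_out(
  linear=[
    [0.001,0.0025,-0.002],
    [0.0015,0.005,-0.004],
    [0.0015,0.0055,-0.005],
    [0.0015,0.0055,-0.005],
  ],
  roll=[0.005,0.007,0.007,0.007],
)

```text
clock: 7.15
tool_pos: [0.4897, -0.165, 0.12]
eef_rot: [0.124, 0.992, -0.003, -0.001]
contact_force: [-0.1, 0.5, -1.9]
opening: 0.2
```

```bash
cat > ov.py <<'E'
from h import *
import sys
np.set_printoptions(precision=4,suppress=True)
B=np.array([.5495,-.181]); BY=-.248
def bf(xy,by=BY):
    d=np.asarray(xy[:2])-B; c,s=np.cos(by),np.sin(by); return np.array([c*d[0]+s*d[1],-s*d[0]+c*d[1]])
def st():
    s=status.get_state(); e=s['eef_rot']; yaw=2*np.arctan2(e[1],e[0])-np.pi
    print('t',round(s['clock'],2),'tcp',s['tool_pos'],'yaw',round(yaw,4),'blk mm',bf(s['tool_pos'])*1000,'F',s['contact_force'].round(2),'M',s['moment'].round(3),'op',round(s['opening'],3)); return s,yaw
if __name__=='__main__':
    n=sys.argv[1]; box=tuple(map(int,sys.argv[2].split(','))); sc=int(sys.argv[3])
    s,y=st()
    p=snapshot('side'); save(p,n,box,sc); np.savez('last.npz',**p)
E
python3 ov.py h1.png 300,170,385,235 9
```

```text
t 7.15 tcp [ 0.4897 -0.165   0.12  ] yaw -0.2485 blk mm [-61.8938   0.8106] F [-0.13  0.5  -1.89] M [0.052 0.021 0.032] op 0.2
```

View pics/h1.png

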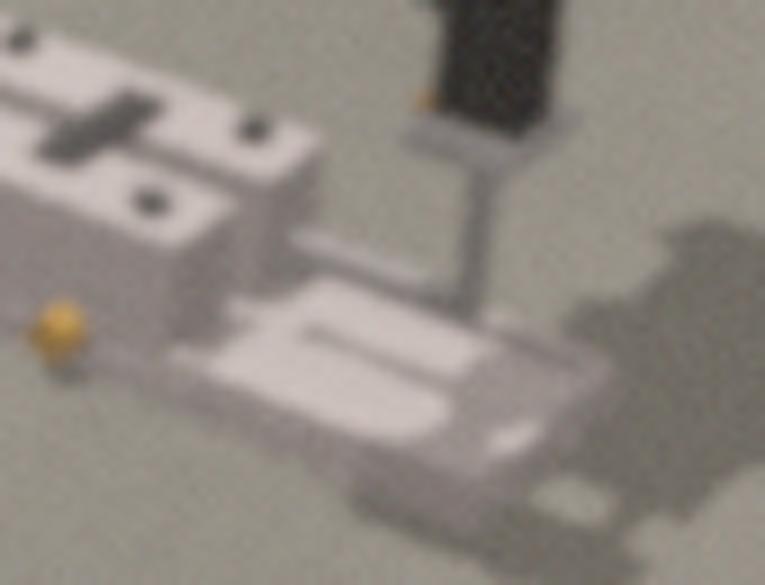

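Call:
carry_out(
  linear=[
    [0,-0.0005,-0.005],
    [0,-0.001,-0.009],
    [0,-0.001,-0.011],
    [0,-0.001,-0.011],
  ],
  roll=[0,0,0,0],
)

```text
clock: 7.53
tool_pos: [0.4891, -0.1663, 0.1083]
eef_rot: [0.124, 0.992, -0.003, -0.001]
contact_force: [0.8, 0.0, -0.3]
opening: 0.199
```

Call:
carry_out(
  linear=[
    [0,0,-0.001],
    [0,0,-0.002],
    [0,0,-0.002],
  ],
  roll=[0,0,0],
)

```text
clock: 7.78
tool_pos: [0.489, -0.1663, 0.1061]
eef_rot: [0.124, 0.992, -0.003, -0.002]
contact_force: [-0.4, 0.5, -1.2]
opening: 0.202
```

```bash
python3 ov.py h2.png 300,170,385,235 9
```

```text
t 7.78 tcp [ 0.489  -0.1663  0.1061] yaw -0.249 blk mm [-62.2368  -0.6194] F [-0.42  0.55 -1.22] M [ 0.017 -0.017 -0.004] op 0.202
```

View pics/h2.png

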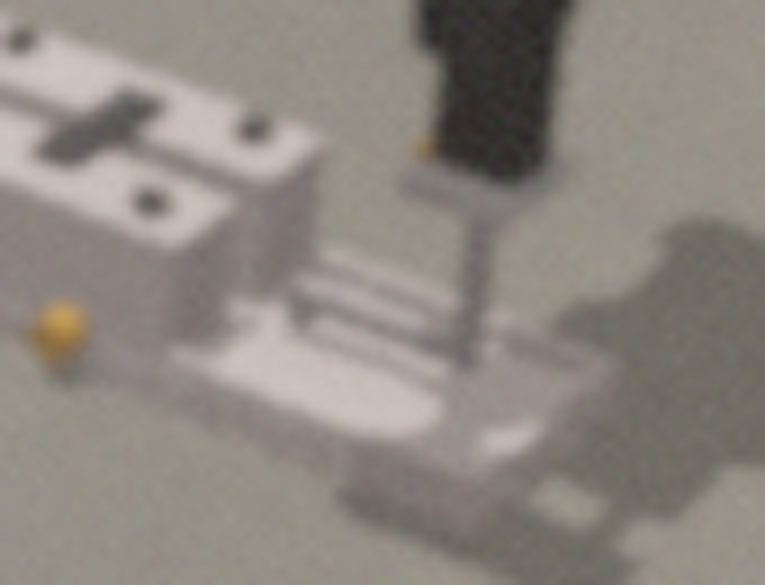

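Call:
carry_out(
  linear=[
    [0,0,-0.001],
    [0,0,-0.001],
  ],
  roll=[0,0],
)

```text
clock: 8.0
tool_pos: [0.4891, -0.1664, 0.1052]
eef_rot: [0.124, 0.992, -0.003, -0.001]
contact_force: [1.0, -0.5, -1.2]
opening: 0.198
```

Call:
carry_out(
  linear=[
    [0,0,-0.001],
    [0,0,-0.001],
  ],
  roll=[0,0],
)

```text
clock: 8.17
tool_pos: [0.489, -0.1663, 0.1041]
eef_rot: [0.124, 0.992, -0.003, -0.002]
contact_force: [-0.4, -0.0, -2.2]
opening: 0.197
```

Call:
carry_out(
  linear=[
    [0,0,-0.001],
    [0,0,-0.001],
  ],
  roll=[0,0],
)

```text
clock: 8.33
tool_pos: [0.4889, -0.1663, 0.1029]
eef_rot: [0.124, 0.992, -0.003, -0.002]
contact_force: [0.4, 0.2, -1.6]
opening: 0.2
```

Call:
carry_out(
  linear=[
    [0,0,-0.001],
    [0,0,-0.001],
  ],
  roll=[0,0],
)

```text
clock: 8.5
tool_pos: [0.4887, -0.1662, 0.1022]
eef_rot: [0.124, 0.992, -0.003, -0.002]
contact_force: [-0.2, 0.4, 4.1]
opening: 0.199
```

Call:
carry_out(
  linear=[
    [0,0,0.004],
    [0,0,0.009],
    [0,0,0.009],
    [0,0,0.009],
  ],
  roll=[0,0,0,0],
)

```text
clock: 8.83
tool_pos: [0.4891, -0.1663, 0.1115]
eef_rot: [0.124, 0.992, -0.003, -0.001]
contact_force: [-0.7, 0.3, -0.4]
opening: 0.197
```

```bash
python3 - <<'E'
from ov import *
p=snapshot('side'); np.savez('last.npz',**p); s,y=st()
save(p,'i0.png',(300,170,385,235),9)
# overlay: block(side fit) and pick model
def overlay(B0,by,sh,yaw,zl,n):
    sc=9;o=(300,170)
    im=cv2.resize(cv2.cvtColor(p['img'],cv2.COLOR_RGB2BGR)[170:235,300:385],None,fx=sc,fy=sc,interpolation=cv2.INTER_CUBIC)
    def L(P,Q,col):
        a=[tuple(((proj(p,X)-o+.5)*sc-.5).astype(int)) for X in(P,Q)]; cv2.line(im,*[tuple(map(int,t)) for t in a],col,1)
    def F(o2,a,m): c,s_=np.cos(a),np.sin(a); return np.array([o2[0]+c*m[0]-s_*m[1],o2[1]+s_*m[0]+c*m[1],m[2]])
    b=lambda *m:F(B0,by,np.array(m)/1000); k=lambda x,yy,z:F(sh,yaw,np.array([x/1000,yy/1000,zl+z/1000]))
    for yy in(-35,-7,7,35):
        L(b(0,yy,48),b(105,yy,48),(0,0,255)); L(b(0,yy,48),b(0,yy,10),(0,0,255))
    for yy in(-7,7): L(b(0,yy,10),b(-85,yy,10),(255,0,0))
    L(b(0,-35,48),b(0,35,48),(0,0,255)); 
    for yy in(-35,35): L(b(-90,yy,16),b(0,yy,16),(0,0,255))
    L(b(-90,-35,16),b(-90,35,16),(0,0,255))
    for yy in(-3,3):
        L(k(-3,yy,7),k(45,yy,7),(0,200,0));L(k(-3,yy,13),k(51,yy,13),(0,200,0));L(k(51,yy,13),k(51,yy,0),(0,200,0));L(k(51,yy,0),k(45,yy,0),(0,200,0));L(k(45,yy,0),k(45,yy,7),(0,200,0));L(k(-3,yy,7),k(-3,yy,60),(0,200,0));L(k(3,yy,13),k(3,yy,60),(0,200,0))
    cv2.imwrite('pics/'+n,im)
t=s['tool_pos']
overlay((.5503,-.183),-.256,t[:2],y,t[2]-.0925+.010-.010,'i1.png')
E
```

```text
t 8.88 tcp [ 0.4889 -0.1663  0.1113] yaw -0.249 blk mm [-62.4007  -0.6311] F [-0.69 -0.02 -0.96] M [0.03  0.012 0.019] op 0.203
```

View pics/i1.png

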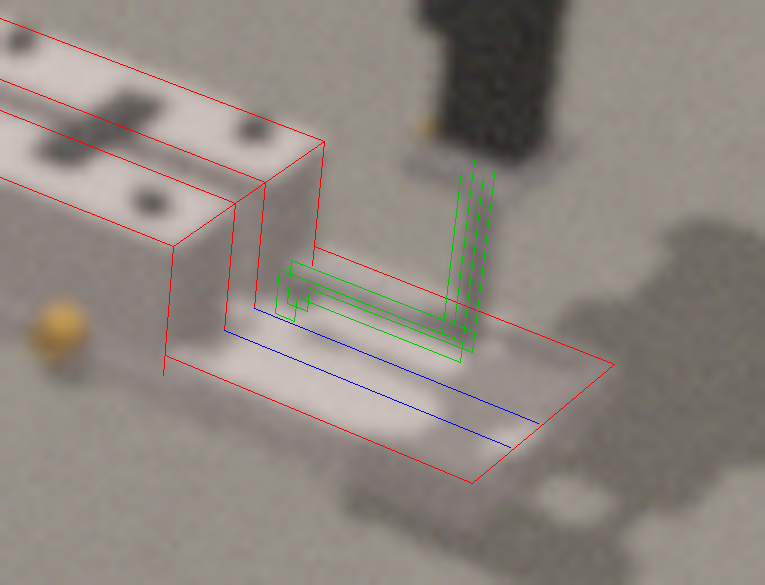

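View pics/i0.png

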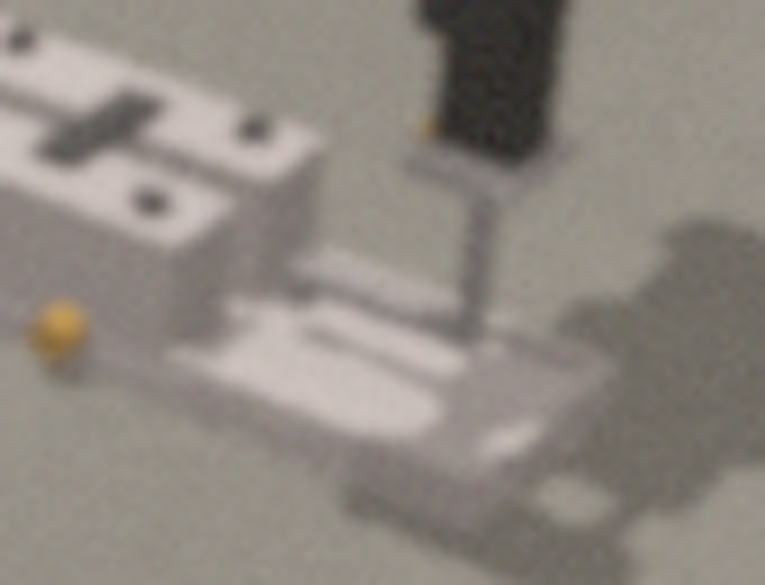

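```bash
cat >> fit.py <<'E'
S2=[(p,np.array(u)-[1.2,-2.1],m) for p,u,m in S]
f=lambda q:np.concatenate([proj(p,X(q,m))-u for p,u,m in S2]); r=least_squares(f,[.545,-.18,-.25]); print('side debias',r.x,r.fun.reshape(-1,2).round(1).tolist())
E
python3 fit.py | tail -1
```

```text
side debias [ 0.5498 -0.173  -0.2561] [[-0.8, -0.1], [0.0, 0.0], [0.4, -0.2], [-0.5, 0.0], [0.2, -0.0], [0.7, 0.3], [0.0, -0.4]]
```

```bash
python3 - <<'E'
from h import *
p=dict(np.load('last.npz'))
g=p['img'][188:222,322:362]
im=cv2.cvtColor(g,cv2.COLOR_RGB2BGR).astype(float); im=np.clip((im-90)*1.7,0,255).astype(np.uint8)
cv2.imwrite('pics/j.png',cv2.resize(im,None,fx=17,fy=17,interpolation=cv2.INTER_CUBIC))
E
```

```text
(no output)
```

View pics/j.png

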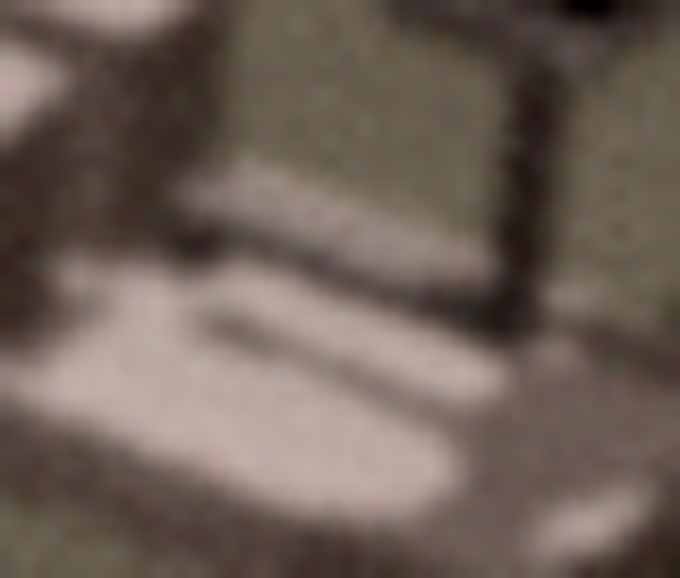

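```bash
python3 - <<'E'
from h import *
np.set_printoptions(precision=4,suppress=True)
for n in('top','side'):
    p=dict(np.load(n+'.npz')); C=cloud(p)
    def reg(x0,x1,y0,y1):
        m=(C[...,0]>x0)&(C[...,0]<x1)&(C[...,1]>y0)&(C[...,1]<y1); return C[m]
    # bench near block
    for nm,r in(('bench by block',(.5,.6,-.12,-.06)),('bench far',(.45,.6,-.35,-.27)),('bench rack',(.62,.68,.06,.12)),('blocktop',(.57,.62,-.2,-.185))):
        q=reg(*r); print(n,nm,len(q),np.median(q[:,2]),q[:,2].std())
    q=reg(.44,.70,-.28,-.1); q=q[(q[:,2]>.035)&(q[:,2]<.065)]
    (c,wh,a)=cv2.minAreaRect((q[:,:2]*1000).astype(np.float32)); print('toprect',c,wh,a,'z',np.median(q[:,2]),'mean',q[:,:2].mean(0))
E
```

```text
top bench by block 841 -0.0002701747830373691 0.002133981897131228
top bench far 1681 -0.00015805105501409678 0.002168648398271505
top bench rack 486 -0.0004308049094249311 0.002111150537541818
top blocktop 110 0.045446949326707675 0.0159442102457922
toprect (600.8048095703125, -193.458984375) (70.65714263916016, 105.8074722290039) 75.48356628417969 z 0.04777879153248121 mean [ 0.6009 -0.1929]
side bench by block 704 0.002258758564277652 0.0010525762704643316
side bench far 826 0.0027382253939110535 0.0011089583736558176
side bench rack 572 0.0020828641905681344 0.0010719859076596951
side blocktop 62 0.05028941262092235 0.0036985905131736757
toprect (599.453857421875, -191.92066955566406) (74.95767211914062, 108.50016021728516) 75.33072662353516 z 0.049782823025315115 mean [ 0.5965 -0.1841]
```

```bash
python3 - <<'E'
import cv2,numpy as np
for n in('h2','i0'):
    a=cv2.imread(f'pics/{n}.png')[180:430,200:520].astype(float); a=np.clip((a-90)*1.7,0,255).astype(np.uint8)
    a=cv2.resize(a,None,fx=2.4,fy=2.4)
    for k in range(0,768,96): cv2.putText(a,str(200+k*10//24),(k,12),0,.4,(0,0,255)); cv2.line(a,(k,0),(k,600),(0,0,120),1)
    for k in range(0,600,96): cv2.putText(a,str(180+k*10//24),(0,k+12),0,.4,(0,0,255)); cv2.line(a,(0,k),(768,k),(0,0,120),1)
    cv2.imwrite(f'pics/z_{n}.png',a)
E
```

```text
(no output)
```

View pics/z_h2.png

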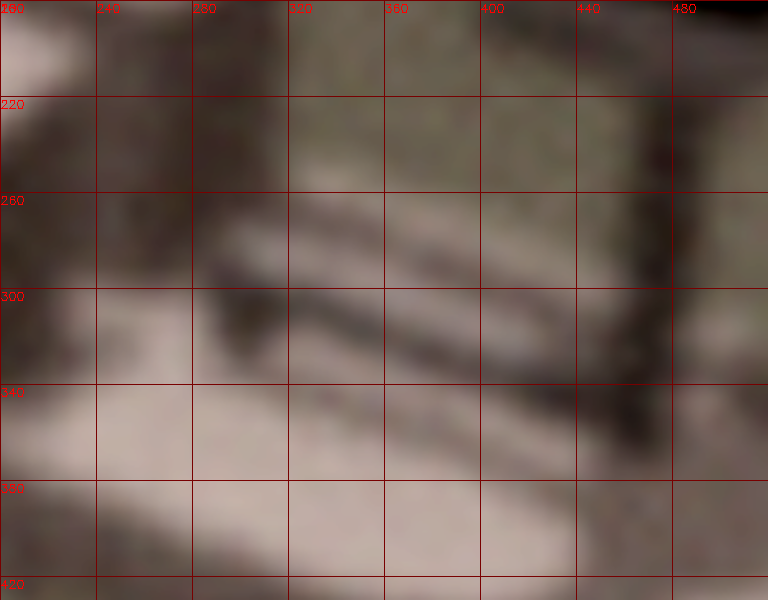

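View pics/z_i0.png

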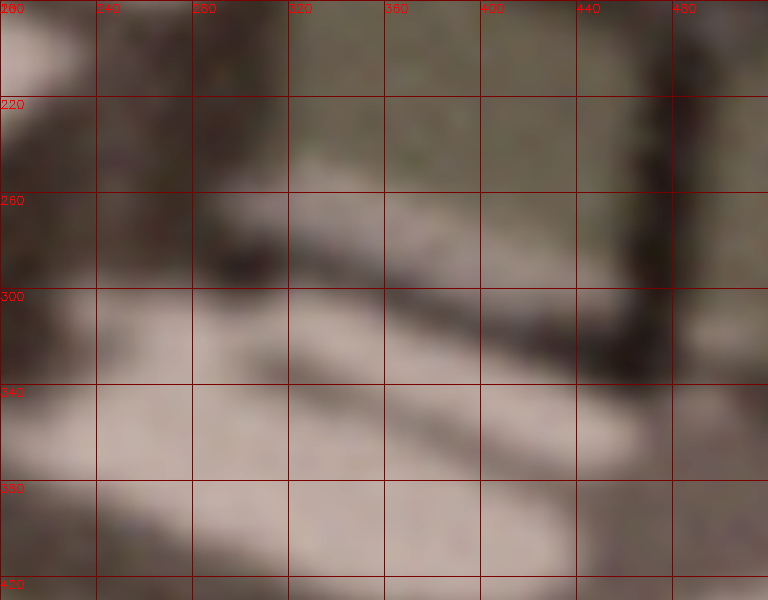

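Call:
carry_out(
  linear=[
    [0.0004,0.0015,0],
    [0.0007,0.003,0],
    [0.0027,0.0025,0],
    [0.0056,0.0018,0],
    [0.0085,0.001,0],
    [0.0104,0.0005,0],
    [0.0104,0.0005,0],
  ],
  roll=[0,-0.001,-0.001,-0.001,-0.001,-0.001,-0.001],
)

```text
clock: 9.47
tool_pos: [0.5, -0.166, 0.1113]
eef_rot: [0.125, 0.992, -0.003, -0.001]
contact_force: [-0.4, 0.1, -1.3]
opening: 0.196
```

```bash
python3 ov.py k1.png 300,170,385,235 9; python3 - <<'E'
from h import *
p=snapshot('top'); save(p,'k2.png',(335,180,395,250),9)
E
```

```text
t 9.47 tcp [ 0.5    -0.166   0.1113] yaw -0.2502 blk mm [-51.619    2.3946] F [-0.39  0.05 -1.33] M [-0.024  0.008  0.014] op 0.196
```

View pics/k1.png

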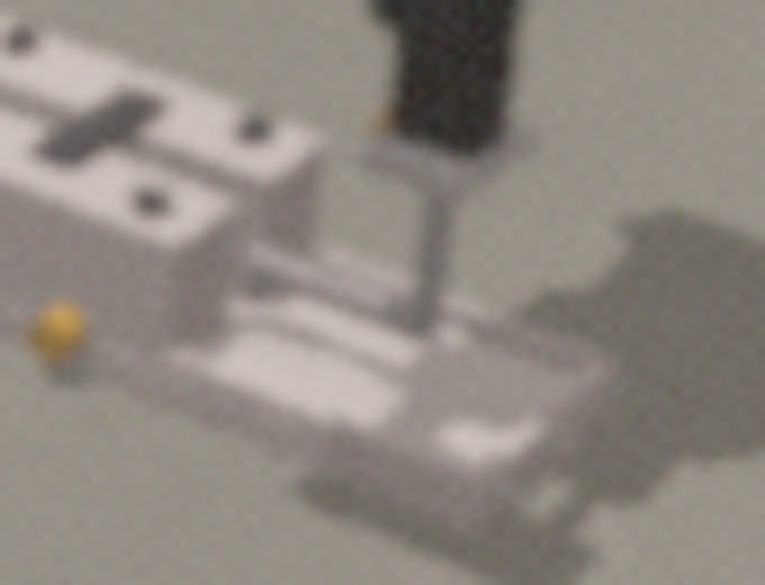

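View pics/k2.png

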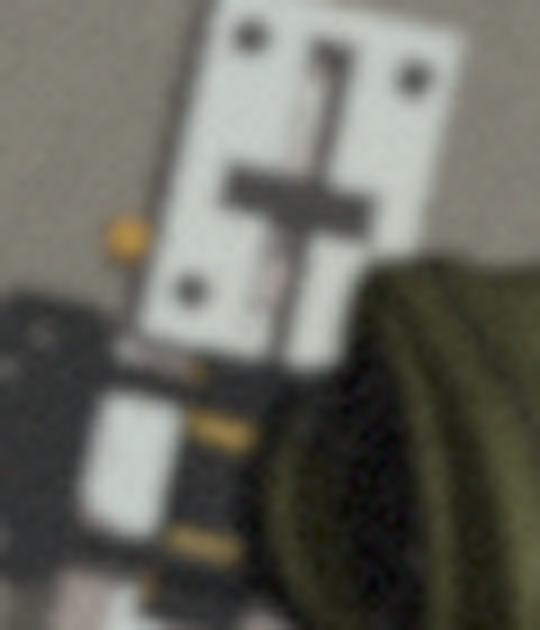

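Call:
carry_out(
  linear=[
    [0.0019,-0.0005,0],
    [0.0039,-0.001,0],
    [0.0058,-0.0015,0],
  ],
  roll=[0,0,0],
)

```text
clock: 9.82
tool_pos: [0.5053, -0.1674, 0.1113]
eef_rot: [0.125, 0.992, -0.003, -0.002]
contact_force: [-1.2, 0.4, -0.8]
opening: 0.196
```

Call:
carry_out(
  linear=[
    [0.0019,-0.0005,0],
    [0.0039,-0.001,0],
    [0.0039,-0.001,0],
  ],
  roll=[0,0,0],
)

```text
clock: 10.07
tool_pos: [0.5099, -0.1686, 0.1113]
eef_rot: [0.125, 0.992, -0.003, -0.001]
contact_force: [1.0, 1.2, -1.6]
opening: 0.199
```

```bash
python3 ov.py l1.png 300,170,385,235 9; python3 - <<'E'
from h import *
p=snapshot('top'); save(p,'l2.png',(335,180,395,250),9)
E
```

```text
t 10.07 tcp [ 0.5099 -0.1686  0.1113] yaw -0.2502 blk mm [-41.4735   2.3362] F [ 0.98  1.22 -1.62] M [ 0.012 -0.024  0.014] op 0.199
```

View pics/l1.png

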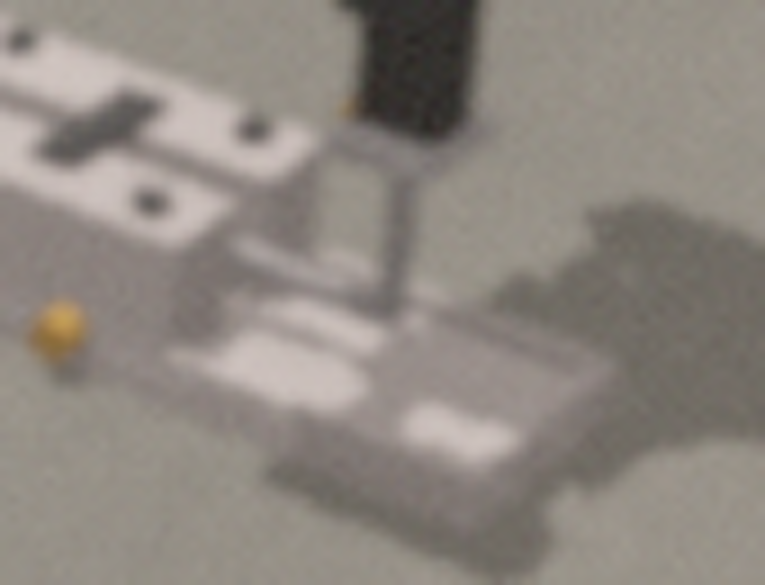

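View pics/l2.png

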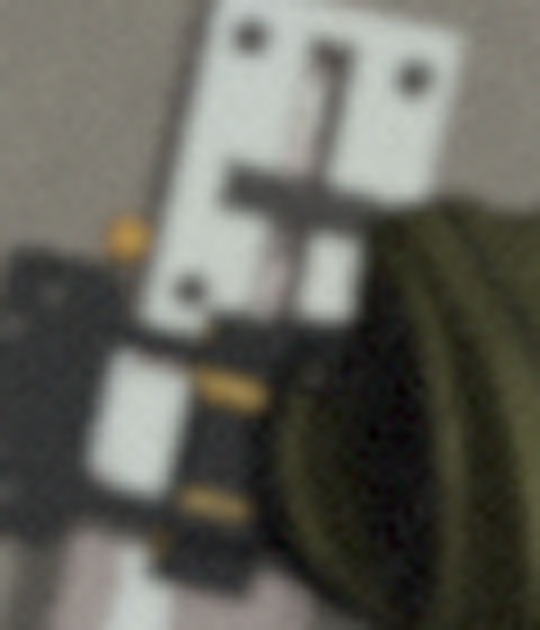

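The bar enters the mouth without any contact force; it disappears behind the +y wall at (235,240). I'll probe the walls lightly to centre it.

Call:
carry_out(
  linear=[
    [0.00025,0.001,0],
    [0.0005,0.002,0],
    [0.0005,0.002,0],
  ],
  roll=[0,0,0],
)

```text
clock: 10.42
tool_pos: [0.5098, -0.166, 0.1113]
eef_rot: [0.125, 0.992, -0.003, -0.002]
contact_force: [0.1, 0.6, -1.0]
opening: 0.197
```

Call:
carry_out(
  linear=[
    [0.00025,0.001,0],
    [0.00035,0.0015,0],
    [0.00035,0.0015,0],
  ],
  roll=[0,0,0],
)

```text
clock: 10.67
tool_pos: [0.5099, -0.1651, 0.1113]
eef_rot: [0.125, 0.992, -0.004, -0.002]
contact_force: [-0.2, -1.8, -1.2]
opening: 0.197
```

Call:
carry_out(
  linear=[
    [-0.0005,-0.002,0],
    [-0.001,-0.004,0],
    [-0.0017,-0.0066,0],
    [-0.0017,-0.0066,0],
    [-0.0017,-0.0066,0],
  ],
  roll=[0,0,0,0,0],
)

```text
clock: 11.08
tool_pos: [0.5081, -0.1719, 0.1113]
eef_rot: [0.125, 0.992, -0.004, -0.002]
contact_force: [-0.1, 0.1, -0.6]
opening: 0.198
```

Call:
carry_out(
  linear=[
    [-0.0002,-0.001,0],
    [-0.0002,-0.001,0],
  ],
  roll=[0,0],
)

```text
clock: 11.25
tool_pos: [0.5079, -0.1729, 0.1112]
eef_rot: [0.125, 0.992, -0.004, -0.002]
contact_force: [-0.6, -0.4, -1.8]
opening: 0.199
```

Call:
carry_out(
  linear=[
    [-0.0002,-0.001,0],
    [-0.0002,-0.001,0],
  ],
  roll=[0,0],
)

```text
clock: 11.42
tool_pos: [0.5078, -0.1737, 0.1113]
eef_rot: [0.125, 0.992, -0.003, -0.002]
contact_force: [0.5, 1.3, -1.2]
opening: 0.202
```

Call:
carry_out(
  linear=[
    [0.0005,0.002,0],
    [0.001,0.0039,0],
    [0.003,0.0034,0],
    [0.0087,0.0019,0],
    [0.0164,0.0,0],
    [0.0242,-0.002,0],
    [0.0301,-0.0035,0],
    [0.0301,-0.0035,0],
  ],
  roll=[0,0,0,0,0,0,0,0],
)

```text
clock: 12.08
tool_pos: [0.5401, -0.1777, 0.1113]
eef_rot: [0.125, 0.992, -0.003, -0.0]
contact_force: [0.1, 0.6, -1.1]
opening: 0.198
```

```bash
python3 ov.py m1.png 285,150,375,225 8;  python3 - <<'E'
from h import *
p=snapshot('top'); save(p,'m2.png',(335,180,395,250),9)
E
```

```text
t 12.08 tcp [ 0.5401 -0.1777  0.1113] yaw -0.251 blk mm [-9.8928  0.9182] F [ 0.05  0.59 -1.05] M [-0.004 -0.107 -0.002] op 0.198
```

View pics/m1.png

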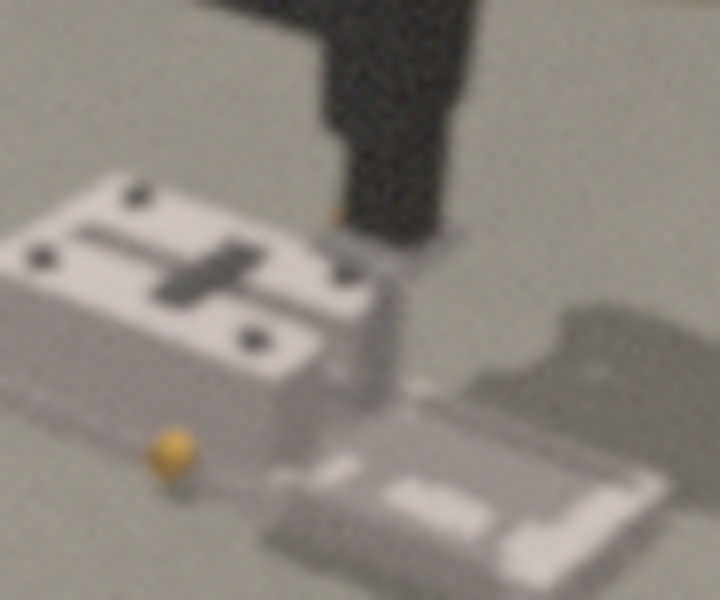

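View pics/m2.png

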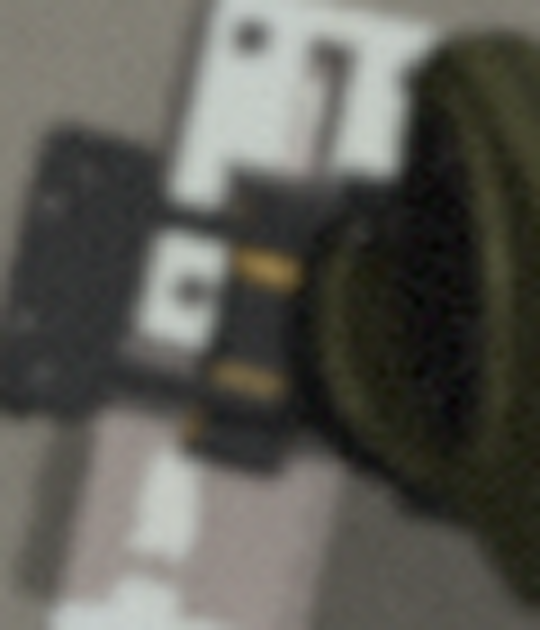

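Call:
carry_out(
  linear=[
    [0.0039,-0.001,0],
    [0.0097,-0.0025,0],
    [0.0155,-0.004,0],
    [0.0213,-0.0055,0],
    [0.0213,-0.0055,0],
  ],
  roll=[0,0,0,0,0],
)

```text
clock: 12.6
tool_pos: [0.5612, -0.1831, 0.1112]
eef_rot: [0.125, 0.992, -0.003, -0.001]
contact_force: [1.4, -0.8, -1.4]
opening: 0.199
```

Call:
carry_out(
  linear=[
    [0.0039,-0.001,0],
    [0.0097,-0.0025,0],
    [0.0155,-0.004,0],
    [0.0203,-0.0052,0],
    [0.0213,-0.0055,0],
    [0.0213,-0.0055,0],
  ],
  roll=[0,0,0,0,0,0],
)

```text
clock: 13.1
tool_pos: [0.583, -0.1887, 0.1112]
eef_rot: [0.125, 0.992, -0.003, -0.0]
contact_force: [-0.2, 0.3, -1.0]
opening: 0.2
```

```bash
python3 ov.py n1.png 285,150,375,225 8;  python3 - <<'E'
from h import *
p=snapshot('top'); save(p,'n2.png',(335,170,395,240),9)
E
```

```text
t 13.1 tcp [ 0.583  -0.1887  0.1112] yaw -0.251 blk mm [34.3459  0.7611] F [-0.19  0.35 -1.  ] M [ 0.037 -0.018  0.042] op 0.2
```

View pics/n1.png

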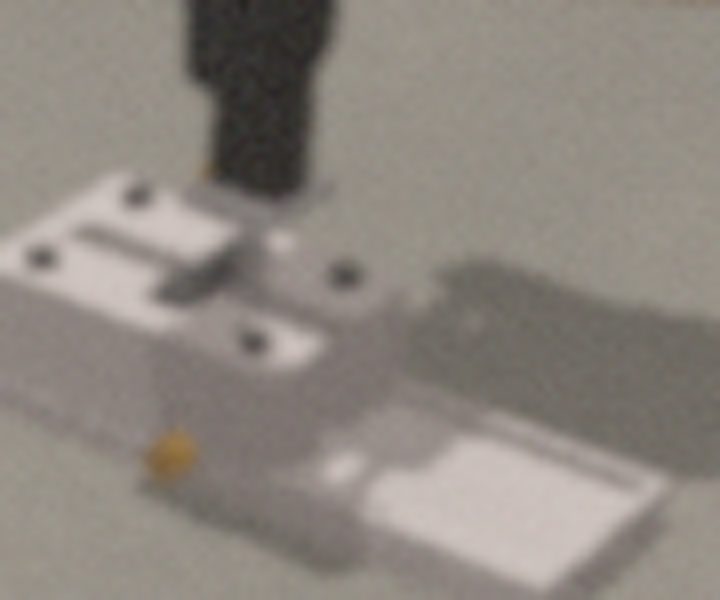

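View pics/n2.png

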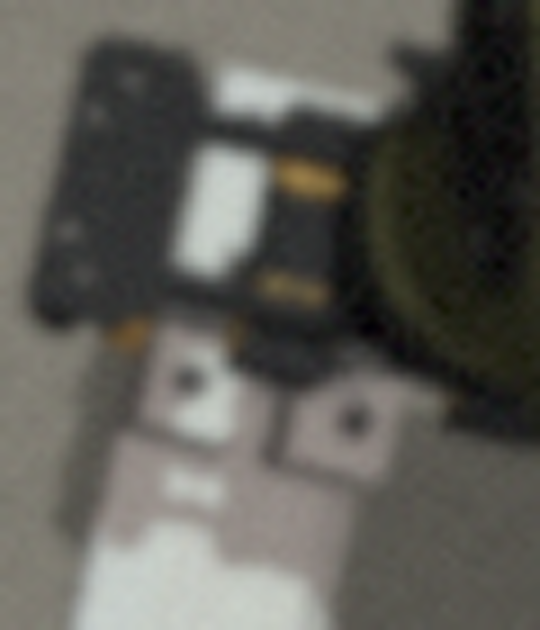

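Call:
carry_out(
  linear=[
    [0,0,-0.0015],
    [0,0,-0.003],
    [0,0,-0.004],
    [0,0,-0.004],
  ],
  roll=[0,0,0,0],
)

```text
clock: 13.53
tool_pos: [0.5819, -0.1885, 0.1068]
eef_rot: [0.125, 0.992, -0.003, -0.001]
contact_force: [0.3, -0.1, -1.1]
opening: 0.198
```

Call:
carry_out(
  linear=[
    [0,0,-0.0007],
    [0,0,-0.0012],
    [0,0,-0.0012],
  ],
  roll=[0,0,0],
)

```text
clock: 13.78
tool_pos: [0.5818, -0.1885, 0.1055]
eef_rot: [0.125, 0.992, -0.003, -0.001]
contact_force: [0.5, -0.6, -1.9]
opening: 0.198
```

Call:
carry_out(
  linear=[
    [0,0,-0.0007],
    [0,0,-0.0012],
    [0,0,-0.0012],
  ],
  roll=[0,0,0],
)

```text
clock: 14.03
tool_pos: [0.5817, -0.1885, 0.1042]
eef_rot: [0.125, 0.992, -0.003, -0.001]
contact_force: [-0.8, 0.1, -1.1]
opening: 0.201
```

Call:
carry_out(
  linear=[
    [-0.0015,0.0004,-0.0005],
    [-0.0029,0.0007,-0.0006],
    [-0.0044,0.0011,-0.0006],
    [-0.0044,0.0011,-0.0006],
  ],
  roll=[0,0,0,0],
)

```text
clock: 14.37
tool_pos: [0.577, -0.1873, 0.1036]
eef_rot: [0.125, 0.992, -0.003, -0.001]
contact_force: [-0.3, -0.9, -1.4]
opening: 0.198
```

Call:
carry_out(
  linear=[
    [-0.001,0.0002,0],
    [-0.0019,0.0005,0],
    [-0.0029,0.0007,0],
  ],
  roll=[0,0,0],
)

```text
clock: 14.62
tool_pos: [0.5755, -0.1869, 0.104]
eef_rot: [0.125, 0.992, -0.003, 0.0]
contact_force: [4.1, -1.2, -2.3]
opening: 0.201
```

Call:
carry_out(
  linear=[
    [-0.001,0.0002,0],
    [-0.0019,0.0005,0],
    [-0.0029,0.0007,0],
  ],
  roll=[0,0,0],
)

```text
clock: 14.87
tool_pos: [0.5742, -0.1864, 0.1045]
eef_rot: [0.125, 0.992, -0.003, 0.002]
contact_force: [5.5, -1.4, -0.9]
opening: 0.202
```

Call:
carry_out(
  linear=[
    [-0.001,0.0002,0],
    [-0.0019,0.0005,0],
    [-0.0029,0.0007,0],
  ],
  roll=[0,0,0],
)

```text
clock: 15.12
tool_pos: [0.5728, -0.186, 0.1051]
eef_rot: [0.125, 0.992, -0.003, 0.004]
contact_force: [5.3, -2.4, -1.0]
opening: 0.199
```

```bash
python3 ov.py o1.png 285,150,375,225 8
```

```text
t 15.12 tcp [ 0.5728 -0.186   0.1051] yaw -0.2509 blk mm [23.8561  0.8467] F [ 5.31 -2.43 -1.03] M [-0.508 -1.672  0.022] op 0.199
```

View pics/o1.png

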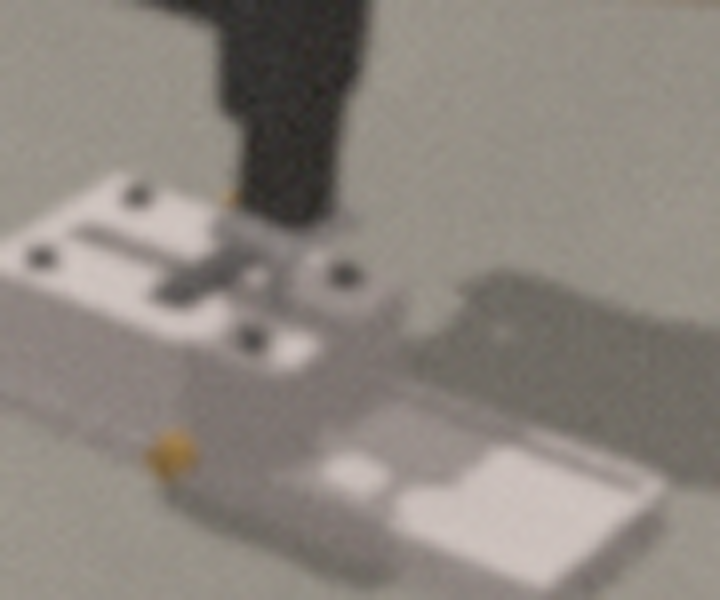

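Call:
carry_out(
  linear=[
    [-0.001,0.0002,-0.001],
    [-0.0019,0.0005,-0.002],
    [-0.0029,0.0007,-0.0025],
    [-0.0039,0.001,-0.0025],
    [-0.0048,0.0012,-0.0025],
  ],
  roll=[0,0,0,0,0],
)

```text
clock: 15.58
tool_pos: [0.5694, -0.185, 0.103]
eef_rot: [0.125, 0.992, -0.003, 0.005]
contact_force: [6.4, -1.7, -1.5]
opening: 0.199
```

```bash
python3 -c "
from ov import *
s,y=st(); print(s['eef_rot'])"
```

```text
t 15.58 tcp [ 0.5694 -0.185   0.103 ] yaw -0.2507 blk mm [20.3015  1.0587] F [ 6.45 -1.67 -1.52] M [-0.5   -1.826  0.056] op 0.199
[ 0.125   0.9921 -0.0033  0.0055]
```

Call:
carry_out(
  linear=[
    [-0.002,0.0004,-0.0003],
    [-0.0039,0.0009,-0.0005],
    [-0.0058,0.0014,-0.0005],
    [-0.0078,0.0018,-0.0005],
    [-0.0097,0.0023,-0.0005],
    [-0.0116,0.0028,-0.0005],
  ],
  roll=[0,0,0,0,0,0],
)

```text
clock: 16.08
tool_pos: [0.5594, -0.1822, 0.1029]
eef_rot: [0.125, 0.992, -0.003, 0.007]
contact_force: [5.7, -0.9, -0.7]
opening: 0.201
```

```bash
python3 ov.py q1.png 285,150,375,225 8; python3 -c "
from ov import *
s,y=st(); print(s['eef_rot'])
p=snapshot('top'); save(p,'q2.png',(335,170,395,240),9)"
```

```text
t 16.08 tcp [ 0.5594 -0.1822  0.1029] yaw -0.2505 blk mm [9.8592 1.3087] F [ 5.72 -0.91 -0.67] M [-0.544 -1.782 -0.041] op 0.201
t 16.13 tcp [ 0.5589 -0.1821  0.1029] yaw -0.2505 blk mm [9.336  1.2622] F [ 4.24 -0.7  -0.64] M [-0.473 -1.683 -0.013] op 0.199
[ 0.1249  0.9921 -0.0032  0.0069]
```

View pics/q1.png

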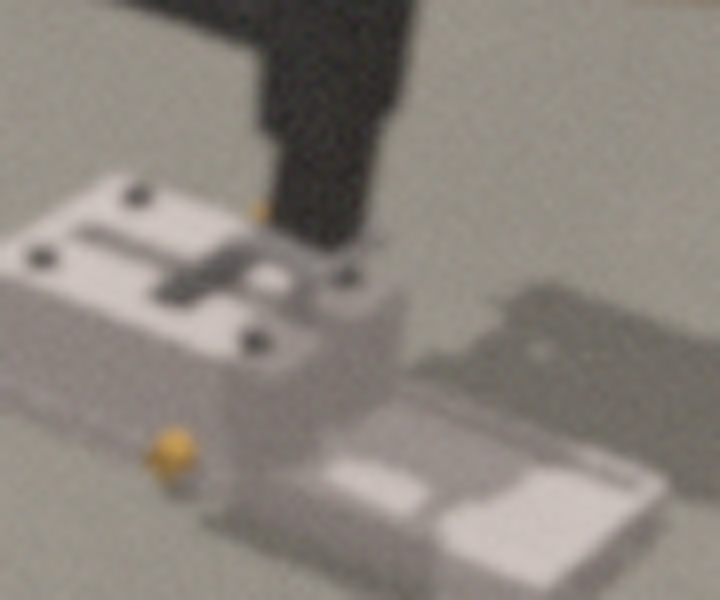

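View pics/q2.png

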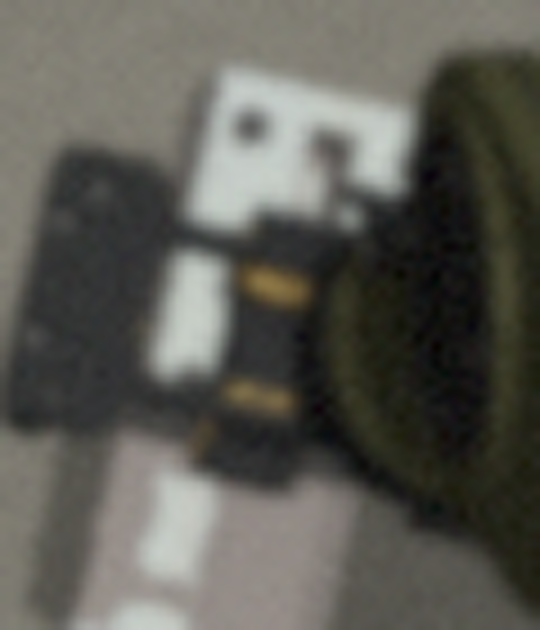

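Call:
carry_out(
  linear=[
    [-0.0022,0.0003,-0.0002],
    [-0.0043,0.0007,-0.0005],
    [-0.0065,0.001,-0.0005],
    [-0.0086,0.0014,-0.0005],
    [-0.0108,0.0019,-0.0005],
    [-0.0129,0.0024,-0.0005],
    [-0.0151,0.003,-0.0005],
    [-0.0172,0.0035,-0.0005],
  ],
  roll=[0,0,0,0,0,0,0,0],
)

```text
clock: 16.85
tool_pos: [0.54, -0.1778, 0.102]
eef_rot: [0.125, 0.992, -0.003, 0.005]
contact_force: [1.8, 1.0, -0.4]
opening: 0.198
```

```bash
python3 -c "
from ov import *
s,y=st(); print(s['eef_rot'])"
```

```text
t 16.85 tcp [ 0.54   -0.1778  0.102 ] yaw -0.25 blk mm [-10.0358   0.8072] F [ 1.84  1.05 -0.41] M [ 0.181 -0.473  0.078] op 0.198
[ 0.1247  0.9922 -0.0029  0.0051]
```

Call:
carry_out(
  linear=[
    [-0.0024,0.0006,0.0004],
    [-0.0048,0.0012,0.0007],
    [-0.0073,0.0018,0.0007],
    [-0.0097,0.0024,0.0007],
    [-0.0121,0.0031,0.0007],
    [-0.0145,0.0037,0.0007],
    [-0.017,0.0043,0.0007],
    [-0.0194,0.0049,0.0007],
  ],
  roll=[0,0,0,0,0,0,0,0],
)

```text
clock: 17.52
tool_pos: [0.5201, -0.1729, 0.1026]
eef_rot: [0.125, 0.992, -0.003, 0.005]
contact_force: [0.0, 0.1, -1.3]
opening: 0.194
```

```bash
python3 ov.py r1.png 285,150,375,240 8; python3 -c "
from ov import *
p=snapshot('top'); save(p,'r2.png',(330,190,390,260),9)"
```

```text
t 17.52 tcp [ 0.5201 -0.1729  0.1026] yaw -0.2502 blk mm [-30.5272   0.6544] F [ 0.03  0.15 -1.31] M [-0.015 -0.015 -0.042] op 0.194
```

View pics/r1.png

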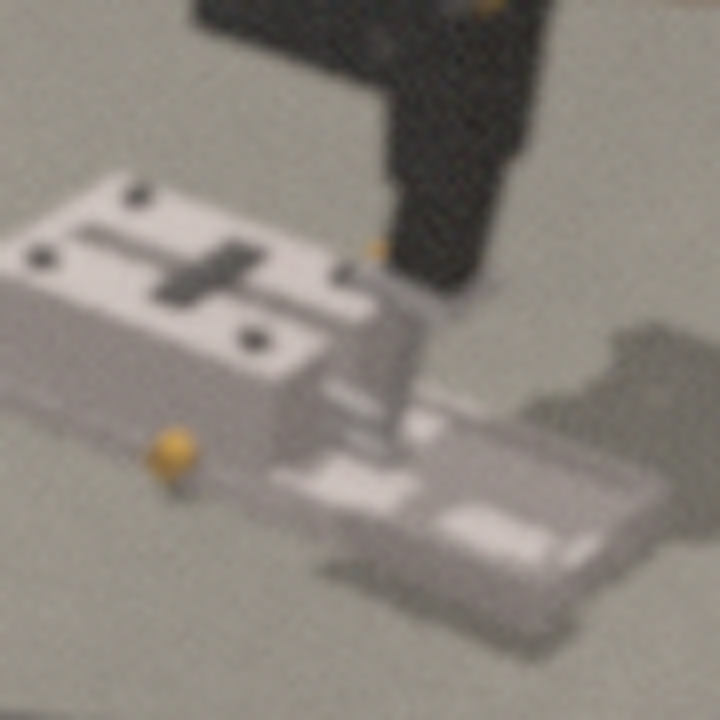

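View pics/r2.png

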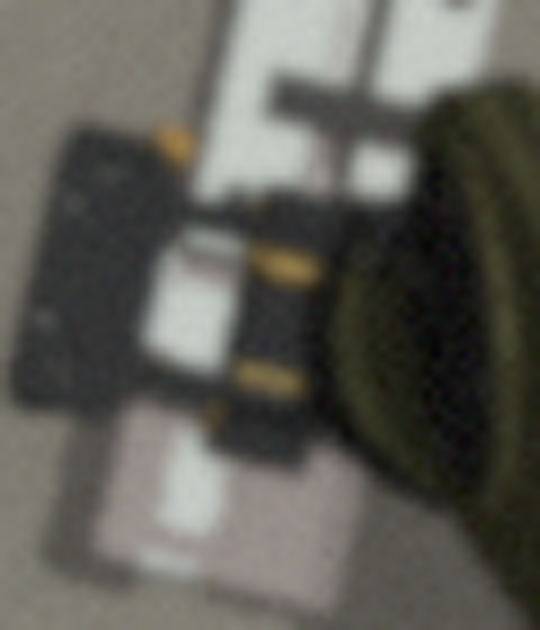

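The key's near end is coming out of the mouth at about (375,445), and the drag force is almost zero now that it's past the plunger. I'll keep dragging.

Call:
carry_out(
  linear=[
    [-0.0024,0.0006,0.0002],
    [-0.0048,0.0012,0.0003],
    [-0.0073,0.0018,0.0003],
    [-0.0097,0.0024,0.0003],
    [-0.0121,0.0031,0.0003],
    [-0.0145,0.0037,0.0003],
    [-0.017,0.0043,0.0003],
    [-0.0194,0.0049,0.0003],
  ],
  roll=[0,0,0,0,0,0,0,0],
)

```text
clock: 18.28
tool_pos: [0.5001, -0.1678, 0.103]
eef_rot: [0.125, 0.992, -0.003, 0.005]
contact_force: [-0.6, -0.3, -1.8]
opening: 0.198
```

```bash
python3 ov.py s1.png 300,170,385,240 9
```

```text
t 18.28 tcp [ 0.5001 -0.1678  0.103 ] yaw -0.25 blk mm [-51.0825   0.6795] F [-0.63 -0.34 -1.85] M [0.02  0.012 0.035] op 0.198
```

View pics/s1.png

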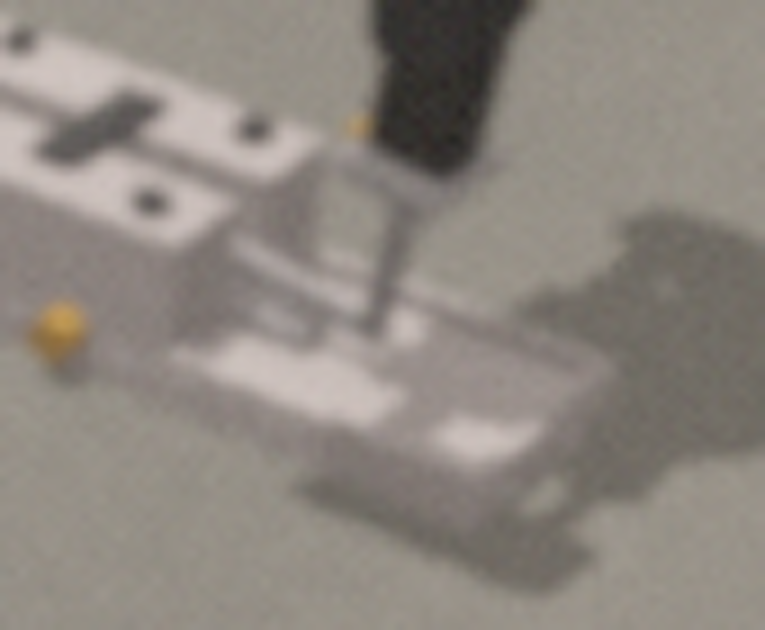

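The pick has pitched in the grip: the shank leans and the tip is raised, so it has ridden up onto the key. The key is past the plunger, with its near end at about (330,342), roughly 27 mm out of the mouth. I'll lift out, level the pick by pressing its tip lightly on the open tray under a weak grip, then hook the key again.

Call:
carry_out(
  linear=[
    [0,0,0.006],
    [0,0,0.014],
    [0,0,0.022],
    [0,0,0.026],
    [-0.01,0.0025,0.026],
    [-0.02,0.005,0.026],
    [-0.03,0.0075,0.026],
    [-0.03,0.0075,0.026],
  ],
  roll=[0,0,0,0,0,0,0,0],
)

```text
clock: 19.0
tool_pos: [0.4674, -0.16, 0.1294]
eef_rot: [0.125, 0.992, -0.003, 0.003]
contact_force: [-0.2, -0.6, -1.3]
opening: 0.201
```

```bash
python3 ov.py t1.png 290,140,390,240 7; python3 -c "
from ov import *
s,y=st();print(s['eef_rot'])
p=snapshot('top'); save(p,'t2.png',(330,190,390,260),9)"
```

```text
t 19.0 tcp [ 0.4674 -0.16    0.1294] yaw -0.2499 blk mm [-84.789   0.232] F [-0.17 -0.59 -1.34] M [ 0.044  0.08  -0.049] op 0.201
t 19.05 tcp [ 0.469  -0.1602  0.1294] yaw -0.25 blk mm [-83.152    0.3558] F [ 0.84  0.41 -1.12] M [-0.016 -0.083 -0.005] op 0.2
[ 0.1247  0.9922 -0.0031  0.0039]
```

View pics/t1.png

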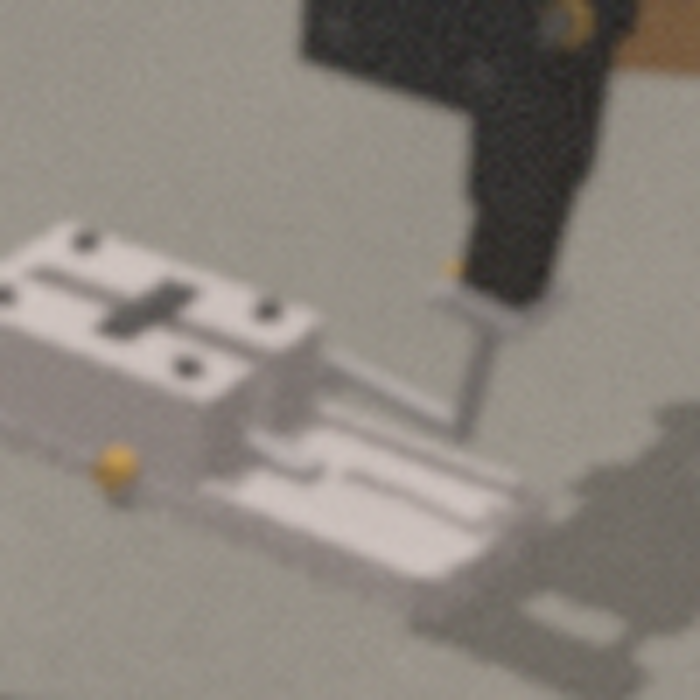

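View pics/t2.png

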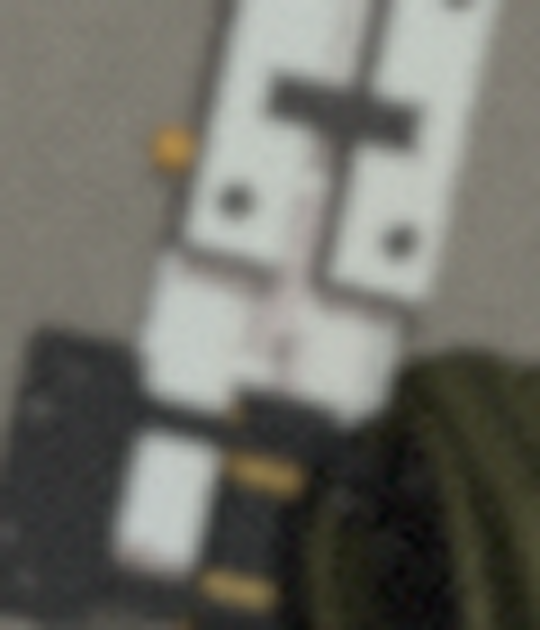

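```bash
cat > tilt.py <<'E'
from ov import *
from scipy.optimize import least_squares
p=dict(np.load('last.npz'))
def pk(t,yaw,th,dx,dz,x,y,z): # z rel tcp level, rotation about TCP in xz: bottom to +x
    c,s=np.cos(th),np.sin(th); X=c*x - s*z; Z=s*x+c*z
    X+=dx; cy,sy=np.cos(yaw),np.sin(yaw)
    return np.array([t[0]+cy*X-sy*y,t[1]+sy*X+cy*y,t[2]+Z+dz])
import json
E
python3 - <<'E'
import sys; sys.path.insert(0,'.')
from tilt import *
un=lambda c:np.array([(c[0]+.5)/7-.5+290,(c[1]+.5)/7-.5+140])
t=np.array([.4674,-.160,.1294]); yaw=-.25
clk=[((490,330),(0,0,-.0363)),((461,443),(0,.003,-.0925+.007)),((452,422),(.003,.0,-.0925+.013)),((333,365),(.051,0,-.0925+.013))]
f=lambda q:np.concatenate([proj(p,pk(t,yaw,q[0],0,0,*m))+[q[1],q[2]]-un(c) for c,m in clk])
r=least_squares(f,[0.1,1.2,-2.1]);print(r.x,r.fun)
E
```

```text
[ 0.1236 -0.2226 -0.2005] [ 0.6907 -1.6233 -0.783   1.1444  0.6156  0.8178 -0.5233 -0.3388]
```

Call:
carry_out(
  linear=[
    [0.002,0.008,-0.005],
    [0.0045,0.0165,-0.012],
    [0.009,0.015,-0.0174],
    [0.014,0.0135,-0.0174],
    [0.0187,0.0128,-0.0174],
    [0.0187,0.0128,-0.0174],
  ],
  roll=[0,0,0,0,0,0],
  grip_force=18,
)

```text
clock: 19.6
tool_pos: [0.4907, -0.1483, 0.1121]
eef_rot: [0.125, 0.992, -0.003, 0.006]
contact_force: [-0.2, -0.2, -0.8]
opening: 0.201
```

```bash
python3 ov.py u1.png 290,140,390,240 7
```

```text
t 19.6 tcp [ 0.4907 -0.1483  0.1121] yaw -0.2507 blk mm [-65.0511  17.283 ] F [-0.21 -0.21 -0.78] M [ 0.003 -0.047 -0.012] op 0.201
```

View pics/u1.png

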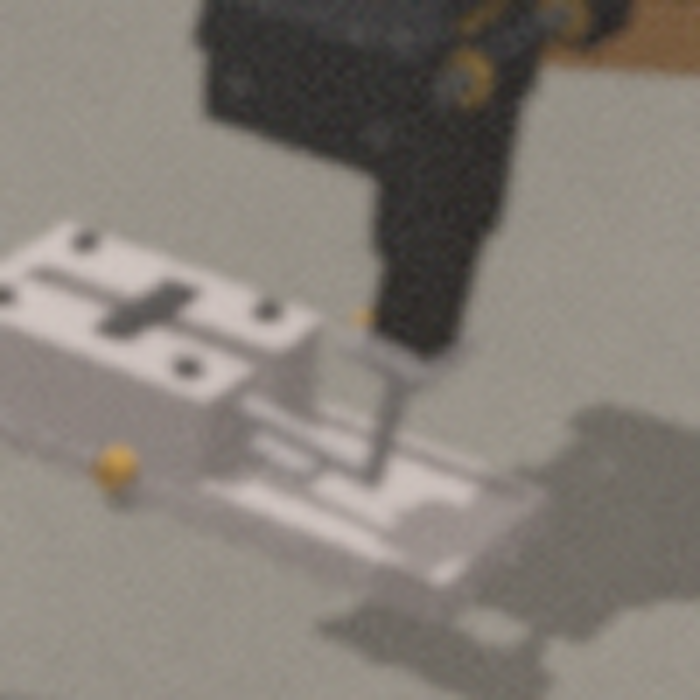

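Call:
carry_out(
  linear=[
    [0.0015,-0.0004,0],
    [0.0029,-0.0007,0],
    [0.0044,-0.0011,0],
    [0.0058,-0.0015,0],
  ],
  roll=[0,0,0,0],
)

```text
clock: 19.98
tool_pos: [0.4943, -0.1497, 0.112]
eef_rot: [0.125, 0.992, -0.003, 0.004]
contact_force: [-2.7, 1.2, 0.9]
opening: 0.201
```

Call:
carry_out(
  linear=[
    [0.0015,-0.0004,0],
    [0.0029,-0.0007,0],
    [0.0029,-0.0007,0],
  ],
  roll=[0,0,0],
)

```text
clock: 20.23
tool_pos: [0.4972, -0.1505, 0.112]
eef_rot: [0.125, 0.992, -0.003, 0.004]
contact_force: [-3.6, 0.8, -0.7]
opening: 0.203
```

```bash
python3 ov.py v1.png 290,140,390,240 7
```

```text
t 20.23 tcp [ 0.4972 -0.1505  0.112 ] yaw -0.2512 blk mm [-58.1448  16.7492] F [-3.61  0.76 -0.68] M [ 0.135  0.719 -0.009] op 0.203
```

View pics/v1.png

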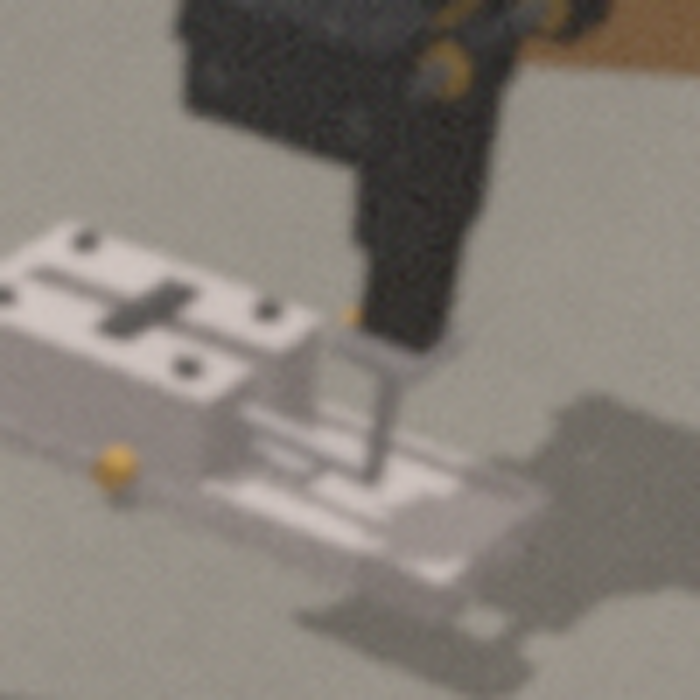

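Call:
carry_out(
  linear=[
    [0.0015,-0.0004,0],
    [0.0029,-0.0007,0],
    [0.0044,-0.0011,0],
    [0.0058,-0.0015,0],
    [0.0058,-0.0015,0],
  ],
  roll=[0,0,0,0,0],
)

```text
clock: 20.7
tool_pos: [0.5036, -0.1521, 0.112]
eef_rot: [0.125, 0.992, -0.003, 0.004]
contact_force: [-2.0, -0.1, 0.0]
opening: 0.207
```

```bash
python3 ov.py w1.png 310,150,380,220 10
```

```text
t 20.7 tcp [ 0.5036 -0.1521  0.112 ] yaw -0.2513 blk mm [-51.624   16.7245] F [-2.05 -0.13  0.01] M [0.105 0.555 0.018] op 0.207
```

View pics/w1.png

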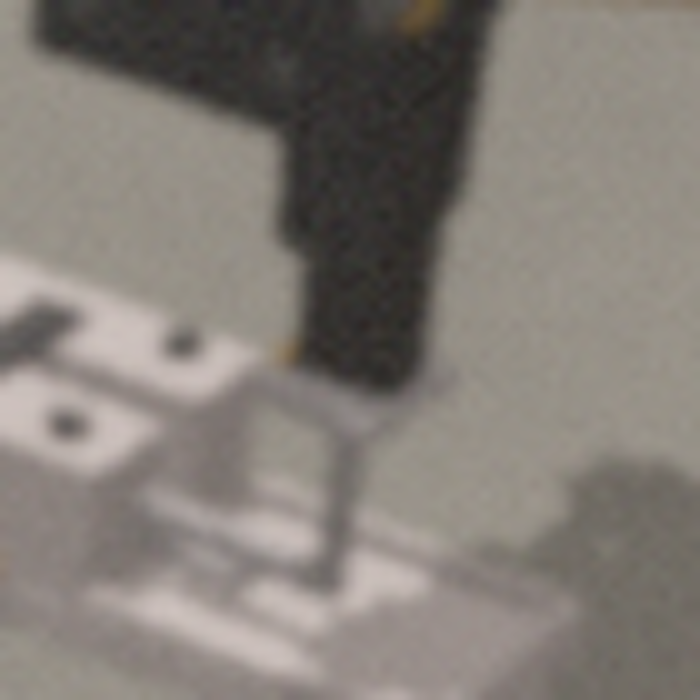

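Call:
carry_out(
  linear=[
    [0.001,-0.0003,0],
    [0.0024,-0.0006,0],
    [0.0029,-0.0007,0],
  ],
  roll=[0,0,0],
)

```text
clock: 21.0
tool_pos: [0.5065, -0.1528, 0.112]
eef_rot: [0.125, 0.992, -0.003, 0.004]
contact_force: [-3.5, 0.9, 1.7]
opening: 0.203
```

Call:
carry_out(
  linear=[
    [-0.003,0.0008,0],
    [-0.006,0.0015,0],
    [-0.01,0.0025,0],
    [-0.01,0.0025,0],
  ],
  roll=[0,0,0,0],
  grip_force=60,
)

```text
clock: 21.33
tool_pos: [0.4959, -0.1502, 0.1121]
eef_rot: [0.125, 0.992, -0.003, 0.004]
contact_force: [-1.2, 1.0, -1.0]
opening: 0.197
```

```bash
python3 ov.py x1.png 310,150,380,220 10; python3 -c "
from ov import *
s,y=st();print(s['eef_rot'])"
```

```text
t 21.33 tcp [ 0.4959 -0.1502  0.1121] yaw -0.2511 blk mm [-59.4808  16.7466] F [-1.16  1.02 -1.03] M [-0.007  0.032 -0.045] op 0.197
t 21.38 tcp [ 0.4964 -0.1503  0.1121] yaw -0.2512 blk mm [-59.0297  16.7391] F [ 0.32  0.3  -0.98] M [-0.026  0.008 -0.004] op 0.198
[ 0.1253  0.9921 -0.0033  0.0045]
```

View pics/x1.png

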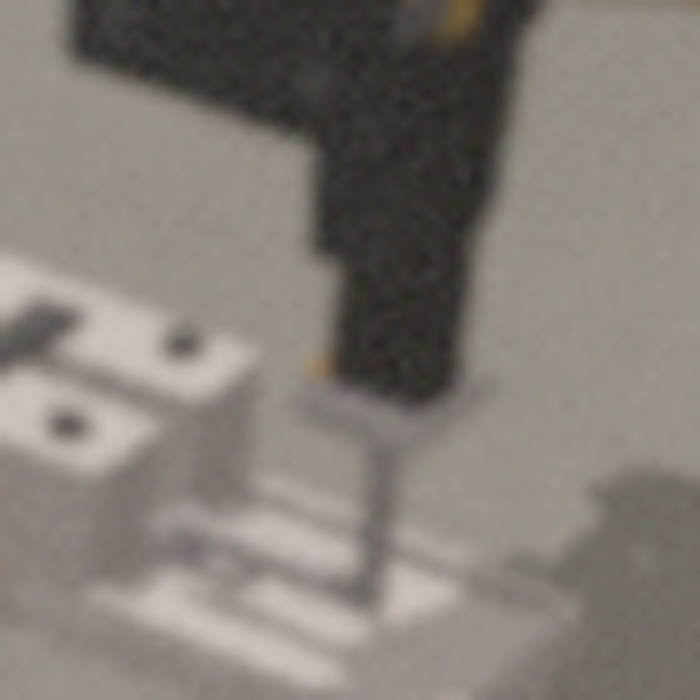

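Call:
carry_out(
  linear=[
    [0,0,-0.003],
    [0,0,-0.006],
    [0,0,-0.0075],
    [0,0,-0.0075],
  ],
  roll=[0,0,0,0],
)

```text
clock: 21.72
tool_pos: [0.4963, -0.1502, 0.1041]
eef_rot: [0.125, 0.992, -0.003, 0.004]
contact_force: [0.4, -0.4, -1.4]
opening: 0.196
```

Call:
carry_out(
  linear=[
    [0,0,-0.001],
    [0,0,-0.001],
  ],
  roll=[0,0],
)

```text
clock: 21.88
tool_pos: [0.4962, -0.1502, 0.1029]
eef_rot: [0.125, 0.992, -0.003, 0.004]
contact_force: [0.0, -0.8, -1.8]
opening: 0.2
```

Call:
carry_out(
  linear=[
    [0,0,-0.001],
    [0,0,-0.001],
  ],
  roll=[0,0],
)

```text
clock: 22.05
tool_pos: [0.4961, -0.1501, 0.1021]
eef_rot: [0.125, 0.992, -0.003, 0.004]
contact_force: [-1.7, 0.7, 3.1]
opening: 0.201
```

Call:
carry_out(
  linear=[
    [0,0,0.005],
    [0,0,0.0105],
    [-0.0015,-0.006,0.011],
    [-0.003,-0.012,0.011],
    [-0.0039,-0.0155,0.011],
    [-0.0039,-0.0155,0.011],
    [-0.0039,-0.0155,0.011],
  ],
  roll=[0,0,0,0,0,0,0],
)

```text
clock: 22.63
tool_pos: [0.4919, -0.1662, 0.1129]
eef_rot: [0.126, 0.992, -0.003, 0.004]
contact_force: [0.3, 0.8, -1.1]
opening: 0.196
```

```bash
python3 ov.py y1.png 300,160,380,230 9
```

```text
t 22.63 tcp [ 0.4919 -0.1662  0.1129] yaw -0.2521 blk mm [-59.4711   0.231 ] F [ 0.26  0.78 -1.09] M [0.086 0.02  0.03 ] op 0.196
```

View pics/y1.png

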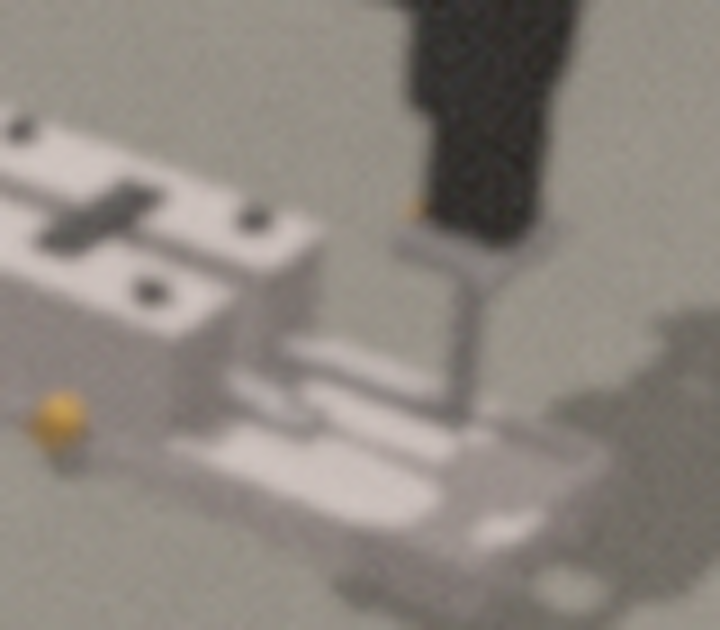

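Call:
carry_out(
  linear=[
    [0.0049,-0.0008,-0.001],
    [0.0117,-0.0025,-0.0015],
    [0.0194,-0.0045,-0.0015],
    [0.0272,-0.0064,-0.0015],
    [0.0301,-0.0072,-0.0015],
    [0.0301,-0.0072,-0.0015],
  ],
  roll=[0.001,0.001,0.001,0.001,0.001,0.001],
)

```text
clock: 23.18
tool_pos: [0.5237, -0.1731, 0.1114]
eef_rot: [0.125, 0.992, -0.003, 0.005]
contact_force: [-0.1, -0.3, -0.5]
opening: 0.197
```

Call:
carry_out(
  linear=[
    [0.0049,-0.0012,0],
    [0.0117,-0.003,0],
    [0.0194,-0.005,0],
    [0.0252,-0.0064,0],
    [0.0272,-0.0069,0],
    [0.0272,-0.0069,0],
  ],
  roll=[0,0,0,0,0,0],
)

```text
clock: 23.68
tool_pos: [0.5517, -0.1802, 0.1113]
eef_rot: [0.125, 0.992, -0.003, 0.005]
contact_force: [0.2, -0.1, -1.1]
opening: 0.196
```

```bash
python3 ov.py y2.png 300,160,380,230 9
```

```text
t 23.68 tcp [ 0.5517 -0.1802  0.1113] yaw -0.2507 blk mm [1.8825 1.3505] F [ 0.24 -0.07 -1.13] M [ 0.002 -0.049  0.062] op 0.196
```

View pics/y2.png

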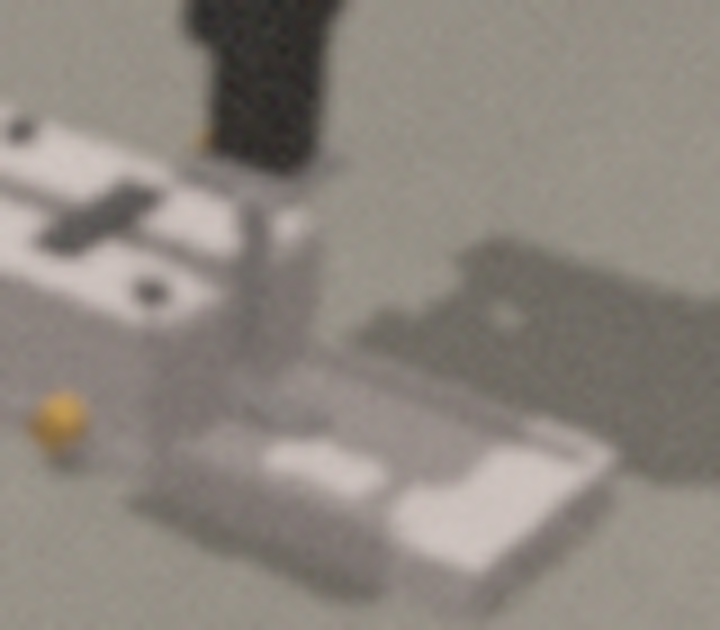

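Call:
carry_out(
  linear=[
    [-0.0001,-0.0004,-0.002],
    [-0.0002,-0.0007,-0.004],
    [-0.0002,-0.0007,-0.006],
    [-0.0002,-0.0007,-0.0075],
    [-0.0002,-0.0007,-0.008],
    [-0.0002,-0.0007,-0.008],
  ],
  roll=[0,0,0,0,0,0],
)

```text
clock: 24.23
tool_pos: [0.5505, -0.1806, 0.103]
eef_rot: [0.125, 0.992, -0.003, 0.004]
contact_force: [0.2, -0.6, -0.8]
opening: 0.195
```

Call:
carry_out(
  linear=[
    [-0.002,0.0005,0],
    [-0.0039,0.001,0],
    [-0.0058,0.0015,0],
    [-0.0078,0.002,0],
    [-0.0097,0.0025,0],
  ],
  roll=[0,0,0,0,0],
)

```text
clock: 24.65
tool_pos: [0.5406, -0.1781, 0.1031]
eef_rot: [0.125, 0.992, -0.003, 0.004]
contact_force: [-0.6, 0.9, -0.8]
opening: 0.199
```

Call:
carry_out(
  linear=[
    [-0.002,0.0005,0],
    [-0.0039,0.001,0],
    [-0.0058,0.0015,0],
  ],
  roll=[0,0,0],
)

```text
clock: 24.9
tool_pos: [0.5345, -0.1766, 0.1032]
eef_rot: [0.125, 0.992, -0.003, 0.004]
contact_force: [-0.3, 0.3, -1.0]
opening: 0.198
```

```bash
python3 ov.py y3.png 300,160,380,230 9
```

```text
t 24.9 tcp [ 0.5345 -0.1766  0.1032] yaw -0.2505 blk mm [-15.617    0.6099] F [-0.3   0.3  -1.01] M [ 0.033 -0.013  0.   ] op 0.198
```

View pics/y3.png

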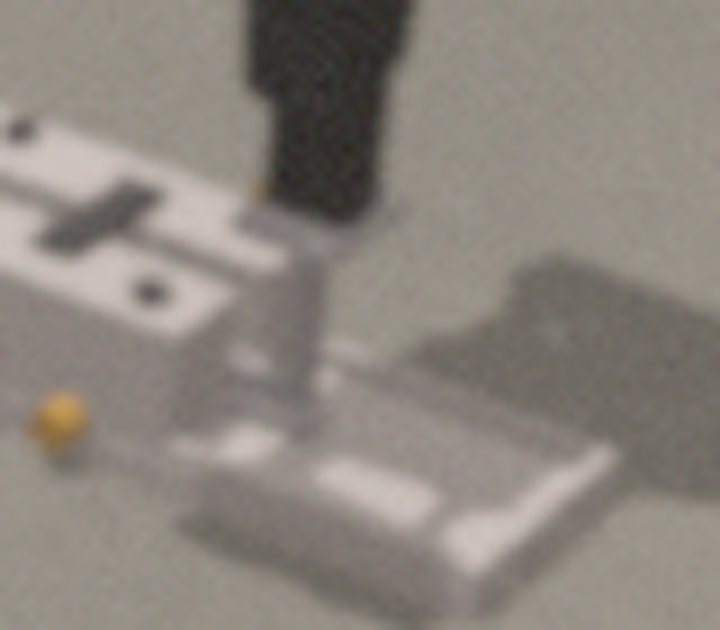

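Call:
carry_out(
  linear=[
    [-0.0024,0.0006,0],
    [-0.0048,0.0012,0],
    [-0.0073,0.0018,0],
    [-0.0097,0.0024,0],
    [-0.0121,0.0031,0],
    [-0.0145,0.0037,0],
    [-0.017,0.0043,0],
    [-0.0194,0.0049,0],
  ],
  roll=[0,0,0,0,0,0,0,0],
)

```text
clock: 25.62
tool_pos: [0.5145, -0.1715, 0.1031]
eef_rot: [0.125, 0.992, -0.003, 0.004]
contact_force: [-0.3, 1.0, -0.7]
opening: 0.196
```

```bash
python3 ov.py y4.png 300,160,380,230 9
```

```text
t 25.62 tcp [ 0.5145 -0.1715  0.1031] yaw -0.2504 blk mm [-36.3088   0.6364] F [-0.35  1.05 -0.72] M [ 0.036 -0.188  0.007] op 0.196
```

View pics/y4.png

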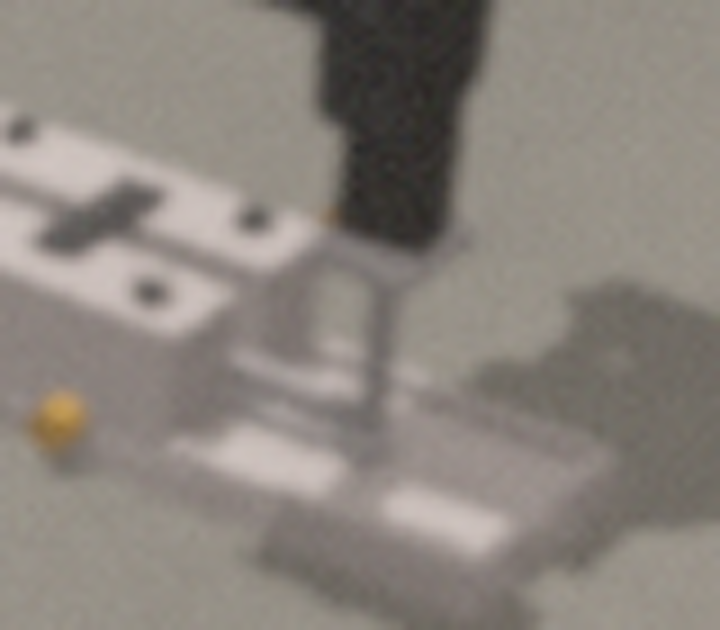

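The key is following: its near end is now at about (375,455) and the force is near zero. Next is the last stretch.

Call:
carry_out(
  linear=[
    [-0.0024,0.0006,0],
    [-0.0048,0.0012,0],
    [-0.0073,0.0018,0],
    [-0.0097,0.0024,0],
    [-0.0121,0.0031,0],
    [-0.0145,0.0037,0],
    [-0.017,0.0043,0],
    [-0.0194,0.0049,0],
  ],
  roll=[0,0,0,0,0,0,0,0],
)

```text
clock: 26.33
tool_pos: [0.4941, -0.1664, 0.1031]
eef_rot: [0.125, 0.992, -0.003, 0.004]
contact_force: [-0.5, -0.1, -1.0]
opening: 0.193
```

```bash
python3 ov.py y5.png 300,160,380,230 9
```

```text
t 26.33 tcp [ 0.4941 -0.1664  0.1031] yaw -0.2504 blk mm [-57.2612   0.5591] F [-0.51 -0.13 -0.98] M [-0.011 -0.092  0.011] op 0.193
```

View pics/y5.png

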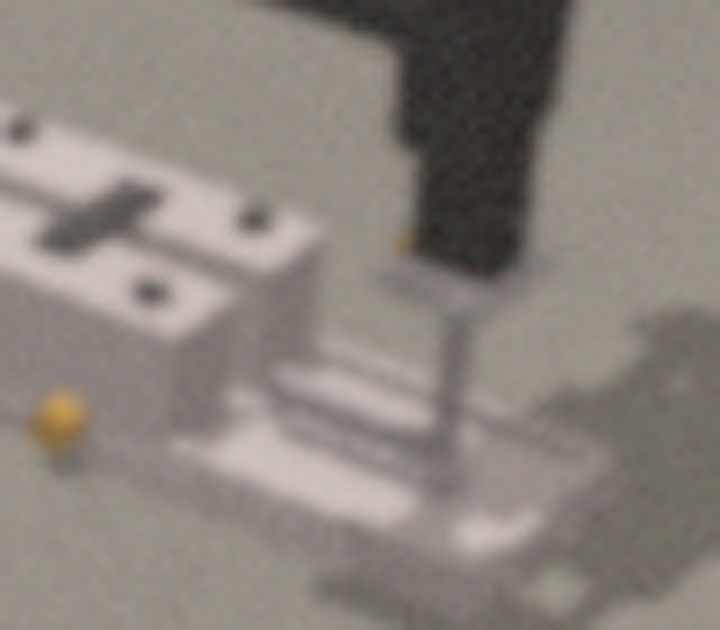

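Call:
carry_out(
  linear=[
    [0.002,-0.0005,0],
    [0.003,-0.0008,0.003],
    [0.003,-0.0008,0.015],
    [0.003,-0.0008,0.035],
    [0.003,-0.0008,0.065],
    [0.003,-0.0008,0.1],
    [0.003,-0.0008,0.13],
    [0.003,-0.0008,0.137],
  ],
  roll=[0,0,0,0,0,0,0,0],
)

```text
clock: 27.05
tool_pos: [0.4992, -0.1675, 0.2448]
eef_rot: [0.125, 0.992, -0.003, 0.007]
contact_force: [1.3, -0.2, -0.3]
opening: 0.198
```

```bash
python3 ov.py z1.png 300,130,390,230 7;python3 -c "
from ov import *
s,y=st();print(s['eef_rot'])"
```

```text
t 27.05 tcp [ 0.4992 -0.1675  0.2448] yaw -0.2507 blk mm [-52.1013   0.6941] F [ 1.28 -0.17 -0.3 ] M [-0.014 -0.037 -0.012] op 0.198
t 27.1 tcp [ 0.4989 -0.1676  0.244 ] yaw -0.2508 blk mm [-52.3872   0.5669] F [ 0.56 -0.19 -0.06] M [ 0.009  0.006 -0.001] op 0.201
[ 0.1251  0.9921 -0.0035  0.0069]
```

View pics/z1.png

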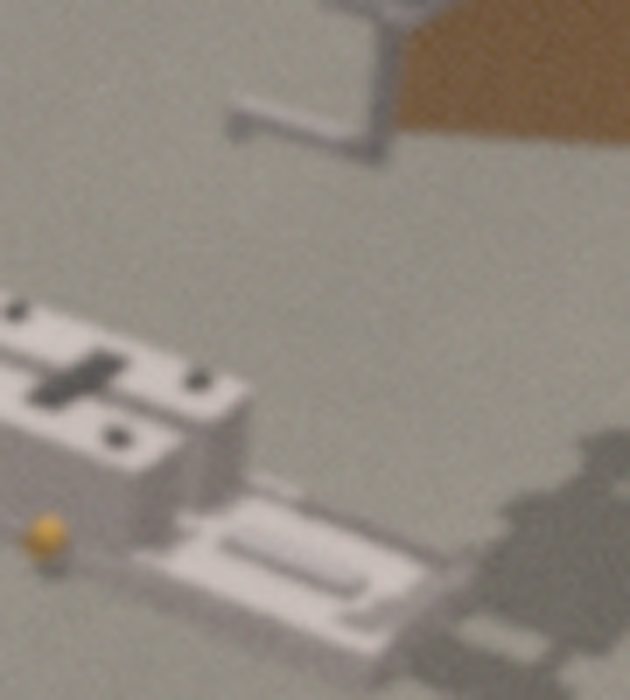

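The key lies wholly on the tray, from about (230,535) to (365,585), clear of the slot. Now I'll take the pick back to its rack.

Call:
carry_out(
  linear=[
    [0.006,0.03,0],
    [0.014,0.07,0],
    [0.022,0.11,0],
    [0.03,0.15,0],
    [0.039,0.19,0],
    [0.047,0.23,0],
    [0.053,0.258,0],
    [0.056,0.273,0],
  ],
  roll=[0.05,0.12,0.2,0.28,0.36,0.42,0.465,0.479],
)

```text
clock: 27.77
tool_pos: [0.5543, 0.111, 0.2426]
eef_rot: [-0.118, 0.993, -0.0, 0.007]
contact_force: [-0.1, 0.0, -0.8]
opening: 0.2
```

Call:
carry_out(
  linear=[
    [0,0,0],
    [0,0,0],
  ],
  roll=[0,0],
)

```text
clock: 27.93
tool_pos: [0.5532, 0.112, 0.241]
eef_rot: [-0.119, 0.993, 0.0, 0.005]
contact_force: [0.7, -1.2, -1.6]
opening: 0.199
```

```bash
python3 ov.py A1.png 205,110,345,300 4;python3 -c "
from ov import *
s,y=st();print(s['eef_rot'])"
```

```text
t 27.93 tcp [0.5532 0.112  0.241 ] yaw 0.2388 blk mm [-68.3212 284.97  ] F [ 0.66 -1.18 -1.55] M [-0.012  0.048 -0.006] op 0.199
t 27.98 tcp [0.5534 0.1099 0.2412] yaw 0.2359 blk mm [-67.6463 282.9842] F [-0.43 -0.2  -0.77] M [0.014 0.079 0.028] op 0.196
[-0.1177  0.993  -0.0007  0.0054]
```

View pics/A1.png

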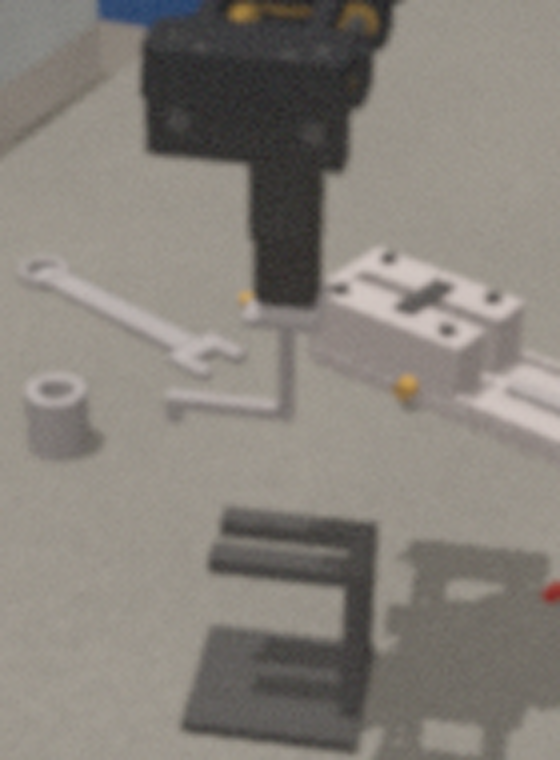

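Call:
carry_out(
  linear=[
    [0.0015,0.0003,0],
    [0.0026,0.0005,0],
    [0.0026,0.0005,0],
    [0.0026,0.0005,0],
  ],
  roll=[-0.004,-0.008,-0.008,-0.008],
)

```text
clock: 28.32
tool_pos: [0.5561, 0.1092, 0.2412]
eef_rot: [-0.113, 0.994, -0.001, 0.005]
contact_force: [-0.7, -0.1, -0.9]
opening: 0.194
```

```bash
python3 -c "
from ov import *
s,y=st();print(s['eef_rot'])"
```

```text
t 28.32 tcp [0.5561 0.1092 0.2412] yaw 0.226 blk mm [-64.8299 282.9694] F [-0.73 -0.07 -0.88] M [0.067 0.052 0.005] op 0.194
[-0.1128  0.9936 -0.001   0.0054]
```

Call:
carry_out(
  linear=[
    [0,0.0008,-0.015],
    [0,0.001,-0.035],
    [0,0.001,-0.05],
    [0,0.001,-0.05],
  ],
  roll=[0,0,0,0],
)

```text
clock: 28.65
tool_pos: [0.5543, 0.1089, 0.1887]
eef_rot: [-0.112, 0.994, -0.002, 0.003]
contact_force: [-0.2, -0.5, -0.9]
opening: 0.197
```

```bash
python3 ov.py B1.png 230,150,320,270 6
```

```text
t 28.65 tcp [0.5543 0.1089 0.1887] yaw 0.2253 blk mm [-66.5421 282.1846] F [-0.19 -0.49 -0.93] M [0.034 0.063 0.039] op 0.197
```

View pics/B1.png

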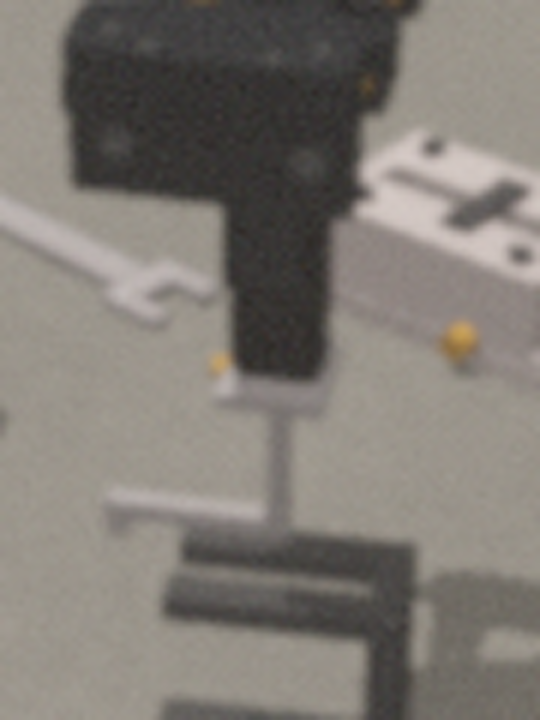

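Call:
carry_out(
  linear=[
    [0.001,0.0007,0],
    [0.0015,0.0014,-0.003],
    [0.0015,0.0014,-0.01],
    [0.0015,0.0014,-0.018],
    [0.0015,0.0014,-0.018],
  ],
  roll=[0.002,0.002,0.002,0.002,0.002],
)

```text
clock: 29.12
tool_pos: [0.5558, 0.1103, 0.1708]
eef_rot: [-0.114, 0.994, -0.002, 0.003]
contact_force: [-0.1, -0.7, -0.7]
opening: 0.195
```

Call:
carry_out(
  linear=[
    [0,0,-0.01],
    [0,0,-0.02],
    [0,0,-0.03],
    [0,0,-0.036],
    [0,0,-0.04],
    [0,0,-0.04],
    [0,0,-0.04],
  ],
  roll=[0,0,0,0,0,0,0],
)

```text
clock: 29.7
tool_pos: [0.5558, 0.1105, 0.1306]
eef_rot: [-0.114, 0.994, -0.002, 0.003]
contact_force: [-0.4, 0.6, -0.9]
opening: 0.195
```

```bash
python3 ov.py C1.png 230,170,320,290 6
```

```text
t 29.7 tcp [0.5558 0.1105 0.1306] yaw 0.2276 blk mm [-65.4522 284.075 ] F [-0.4   0.62 -0.95] M [ 0.034 -0.001 -0.062] op 0.195
```

View pics/C1.png

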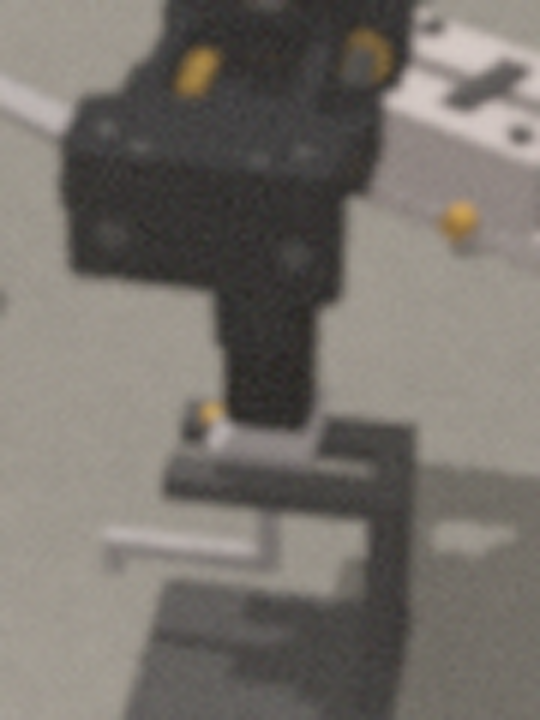

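Call:
carry_out(
  linear=[
    [0,0,-0.003],
    [0,0,-0.0055],
    [0,0,-0.007],
    [0,0,-0.007],
  ],
  roll=[0,0,0,0],
)

```text
clock: 30.08
tool_pos: [0.5558, 0.1104, 0.1237]
eef_rot: [-0.114, 0.994, -0.002, 0.003]
contact_force: [0.2, 0.8, -1.4]
opening: 0.202
```

Call:
carry_out(
  linear=[
    [0,0,-0.0008],
    [0,0,-0.0008],
  ],
  roll=[0,0],
)

```text
clock: 30.25
tool_pos: [0.5557, 0.1104, 0.1228]
eef_rot: [-0.114, 0.994, -0.002, 0.003]
contact_force: [0.5, -0.3, -0.3]
opening: 0.2
```

Call:
carry_out(
  linear=[
    [0,0,-0.0008],
    [0,0,-0.0008],
  ],
  roll=[0,0],
)

```text
clock: 30.42
tool_pos: [0.5559, 0.1104, 0.1224]
eef_rot: [-0.113, 0.994, -0.002, 0.003]
contact_force: [-1.0, 0.3, 1.3]
opening: 0.198
```

Contact with the prongs shows at z 0.1224, the original seated height. I'll reduce the grip and let go.

Call:
carry_out(
  linear=[
    [0,0,0],
    [0,0,0],
    [0,0,0],
  ],
  roll=[0,0,0],
  grip_force=5,
)

```text
clock: 30.67
tool_pos: [0.5559, 0.1104, 0.1224]
eef_rot: [-0.113, 0.994, -0.002, 0.003]
contact_force: [-0.1, 0.4, -0.1]
opening: 0.203
```

Call:
carry_out(
  linear=[
    [0,0,0],
    [0,0,0],
    [0,0,0],
    [0,0,0],
    [0,0,0],
    [0,0,0],
    [0,0,0],
    [0,0,0],
  ],
  roll=[0,0,0,0,0,0,0,0],
  gripper=1.0,
)

```text
clock: 31.33
tool_pos: [0.556, 0.1104, 0.1224]
eef_rot: [-0.114, 0.994, -0.002, 0.003]
contact_force: [-0.4, -0.3, 0.2]
opening: 0.784
```

Call:
carry_out(
  linear=[
    [0,0,0],
    [0,0,0],
    [0,0,0],
    [0,0,0],
  ],
  roll=[0,0,0,0],
)

```text
clock: 31.67
tool_pos: [0.556, 0.1104, 0.1224]
eef_rot: [-0.114, 0.994, -0.002, 0.003]
contact_force: [-0.3, -0.1, 0.1]
opening: 0.999
```

```bash
python3 ov.py D1.png 230,170,320,290 6
```

```text
t 31.67 tcp [0.556  0.1104 0.1224] yaw 0.2275 blk mm [-65.2697 284.1041] F [-0.29 -0.14  0.08] M [ 0.039  0.019 -0.001] op 0.999
```

View pics/D1.png

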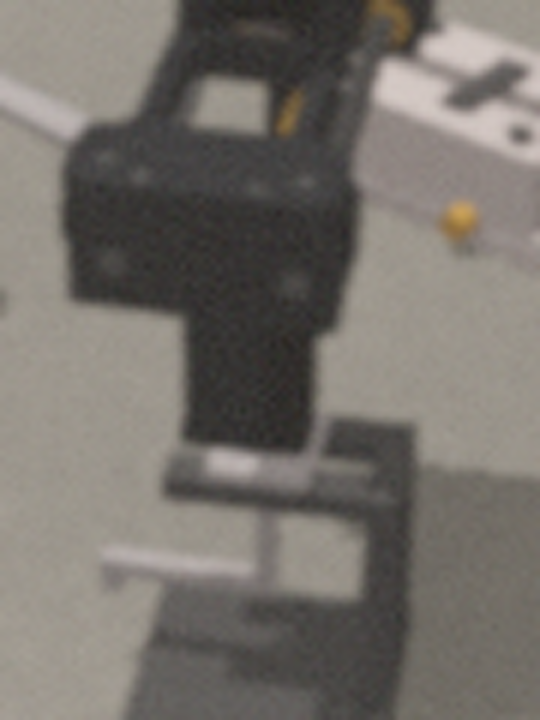

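Released. The collar rests on the prongs, so I'll retreat upwards and then sideways, clear of the view.

Call:
carry_out(
  linear=[
    [0,0,0.01],
    [0,0,0.03],
    [0,0,0.06],
    [0,0,0.1],
    [0,0,0.13],
    [0,0,0.15],
    [0,0,0.15],
    [0,0,0.15],
  ],
  roll=[0,0,0,0,0,0,0,0],
)

```text
clock: 32.38
tool_pos: [0.5565, 0.1106, 0.274]
eef_rot: [-0.113, 0.994, -0.002, 0.004]
contact_force: [0.8, -0.4, -0.3]
opening: 1.001
```

Call:
carry_out(
  linear=[
    [-0.03,0.03,0],
    [-0.06,0.06,0],
    [-0.09,0.09,0],
    [-0.12,0.12,0],
    [-0.15,0.15,0],
    [-0.18,0.18,0],
    [-0.2,0.2,0],
    [-0.2,0.2,0],
  ],
  roll=[0,0,0,0,0,0,0,0],
)

```text
clock: 33.05
tool_pos: [0.35, 0.3158, 0.2735]
eef_rot: [-0.12, 0.993, -0.0, 0.002]
contact_force: [0.1, -0.4, 0.8]
opening: 0.997
```

```bash
python3 - <<'E'
from ov import *
st()
p=snapshot('side'); save(p,'E1.png'); 
p=snapshot('top'); save(p,'E2.png'); save(p,'E3.png',(330,165,400,265),6); save(p,'E4.png',(220,185,280,245),8)
E
```

```text
t 33.05 tcp [0.35   0.3158 0.2735] yaw 0.2397 blk mm [-315.3502  432.6221] F [ 0.12 -0.43  0.75] M [0.074 0.03  0.018] op 0.997
```

View pics/E1.png

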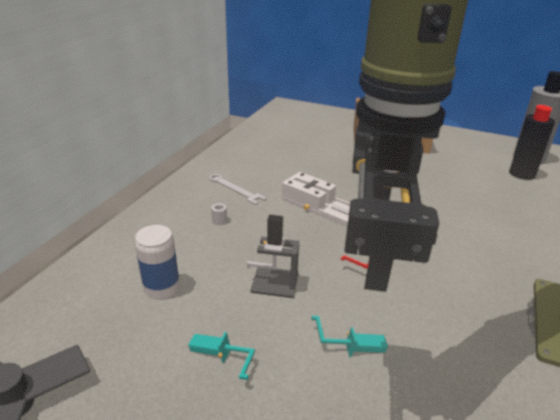

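View pics/E2.png

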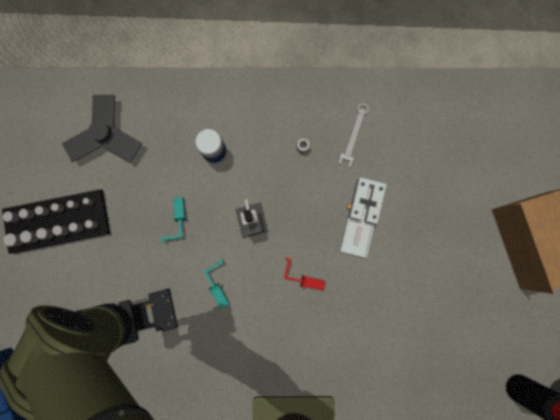

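View pics/E3.png

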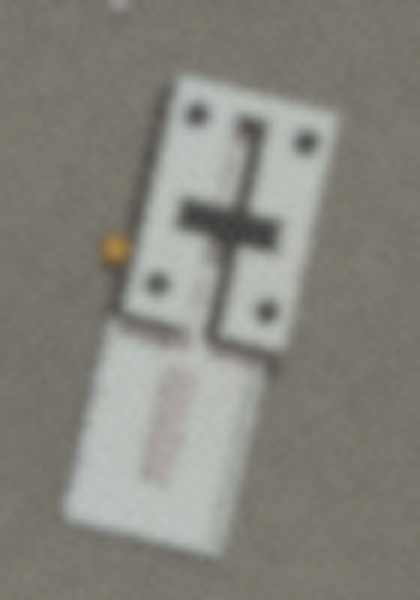

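View pics/E4.png

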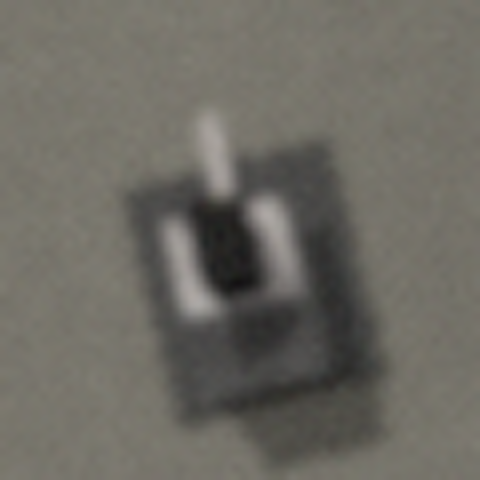

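The key is wholly on the tray, from about (180,370) to (155,485) in the crop, clear of the mouth. The pick is seated as it was at the start, and the bystanders haven't moved. I'll hand in the job.

```bash
python3 -c "
from plant import finish_job
print(finish_job())"
```

```text
the job is handed in; nothing more can be done
None
```

The key is out of the slot and lies wholly on the tray, and the pick is back upright in its rack with the gripper open and clear. I handed the job in at about 33 s.

- **Extraction:** I reached in under the bridge and hooked the key's far end, then dragged it past the plunger. The readings never went above about 7 N.
- **What went wrong:** Under that load the pick pitched in my grip by about 0.12–0.15 rad, and its tip rode up onto the key just after the plunger. I lifted out and pushed the tip lightly against the block's front wall to level the pick again (about 4 N). A touch on the tray floor confirmed it was level. I then hooked the key again and drew it onto the tray at almost no force.
- **Last checks:** In the final top picture the key is on the tray, clear of the mouth. The pick touched down at its original seated height and looks the same as at the start. The socket, wrench, can and look-alike picks show no visible movement.
- **Disagreements:** The side camera placed things about 2 mm high and disagreed with the top camera by several millimetres across the slot. I settled the sideways position by touching both slot walls lightly. I only read the force at the end of each move, so a brief higher peak in between could have gone unseen.

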